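# Right the toppled slide carrier and hang it on the drain rail

## Robot

A 7-joint arm with a two-finger parallel gripper is mounted at the origin on the work surface. World frame = base frame: x ahead of the robot, y to its left, z up, the work surface at z = 0. Lengths are in m, angles in rad, forces in N, time in s.
With the tool pointing down it reaches from about 0.4 to 0.9 m from the base axis. Payload 5.6 kg.
Tool frame: the origin (TCP) lies on the mounting face of the last link; the fingertips stand 190 mm ahead of it and the grasp point (between the pads) lies 171 mm ahead of it; z points along the fingers, y is the direction in which the jaws open and shut (so a half turn about z gives the same grasp; the last joint's range is limited). The gripper opens to 92 mm and grips with 3 to 60 N. Pads are 20 mm wide; open, the fingers measure 128 mm over their backs; the gripper's body (75 mm by 189 mm) begins 69 mm behind the grasp point.
Start: joints at [-1.218, 0.468, -0.012, 1.603, 0.006, 1.071, -0.056], TCP at [0.251, 0.6, 0.405] pointing down, gripper open.
Joint ranges: [-2.53, 2.53], [-0.31, 2.02], [-1.57, 1.55], [0.28, 2.44], [-1.29, 4.43], [0.15, 1.84], [-2.92, 2.92]. Speed limits (rad/s): [2.57, 2.57, 3.14, 3.14, 3.14, 3.14, 3.14].

## Interface

Orientations are given as a rotation vector (axis times angle).
In Python, from station import state, get_image, camera_params, job_done gives the robot as it stands. The module is installed in compiled form; this text tells all that it offers.
- The arm moves only by the tool play_rows, never from a script. Its argument "increments" is text: rows parted by semicolons, each of 4 numbers parted by spaces: the shift along the tool's x, y, z in cm, then the turn about the tool's z in rad. A call has 1 to 10 rows; each row shifts and turns the commanded pose from where the row before left it, along the tool's axes as they then stand; what a row does not reach is not made up. A row lasts 1/10 s, in which the tool goes at most 50 mm and 8.59 degrees, less where a joint would pass 70% of its speed; a pose out of reach is approached as far as the arm can. A call with a gripper value outside its range is refused whole. "hand" is the closure, from 0 (fully open) to 1 (shut), set as the call begins (left out, the last holds). The fingers move at their own pace and stop on an object; the grip force is fixed at half the most. Time passes only in rows, so rows that do not move let the fingers close. It gives the time, the measured TCP pose, the force and the opening at its end, in the units of the state.
- state(): the state, without advancing time (a new reading comes with each control period).
- get_image(name): name is "scene" or "top"; returns the picture (400x640x3 uint8, red, green, blue); there is no depth.
- camera_params(name): a dict with "mtx" (3x3 intrinsics, pixels), "T" (4x4, takes a point from camera to world coordinates). Camera axes: x right, y up, looking along -z (the intrinsics and any distortion apply to the point x, -y, -z); pixel columns grow to the right and rows downward; lengths in m; the calibration is good to about 2 mm. A picture is of the moment at which its call begins. camera_params takes no time and is no camera call.
- job_done(): hands the job in, once; it reports no verdict.
The state is a dict: "time": time; "joint_pos": joint angles; "joint_velocities": joint speeds; "joint_efforts": joint torques, N m; "tcp_pos": TCP position; "tcp_rot": TCP orientation; "force": force on the tool from outside, world axes, zero at the start; "wrist_torque": the same for the moment, N m; "width": finger opening in m.
Only numpy, scipy, OpenCV 4.12 (cv2) and the standard library are available. Lean on these libraries where they do the work, as an engineer would, in place of code of your own. Each camera call takes 0.05 s, during which the arm holds its last target.

## Task

The slide carrier with the blue grip has toppled onto its back in the enamel tray: stand it up on its foot in the tray and let go of it. Then take it by its blue grip, hook it over the drain rail on the clear stretch, a hand's width or more from the blue tape band, and slide it along the rail until it hangs centred on the blue band. Leave the other hanging carrier and the rest of the bench as they are.

Things in the scene. Friction and masses are not known exactly. Their poses are not given: they have to be found in the camera images.
- carrier_mid (a point): Centre of the toppled slide carrier's white body, 42 mm above its foot. Axes: z foot to grip, y the 52 mm width, x the 40 mm depth, towards the hook's mouth. Body: x +-20, y +-26, z +-42 mm from here, flat firm sides. Carrier: one rigid piece, 167 mm tall, 0.2-0.33 kg. Starts flat on its back (-x face down, mouth up), z level, roughly to the robot's left. Stands alone on its flat foot.
- grip_mid (a point): Centre of the carrier's blue grip, at its top: a plate 10 mm thick (x), 84 mm wide (y), 34 mm high (z); axes as the carrier's. 107.5 mm from the body's centre along the carrier's z, on its middle line. The hook's roof is directly under the plate.
- hook_seat (a point): Where the rail's centre line lies in the carrier's steel hook when fully hung: on the carrier's middle line, 81.6 mm from the body's centre along z, 25.9 mm below the grip's centre. Hook strip 44 mm wide (y): strap at x = -13..-10 mm, roof 6 mm above this point (sloped both ways: the rail centres itself), lip at x = 10..15 mm reaching 14 mm below this point. Axes as the carrier's.
- hook_window (a point): Middle of the open window under the hook's lip, 26 mm below hook_seat. It is 24 mm high (lip's end to body's top). The rail goes in here from the carrier's +x side, up to the middle line, and then the carrier is lowered onto it. Axes as the carrier's.
- blue_mark (a point): Centre of the blue tape band (16 mm wide) on the drain rail, on the rail's centre line, 215 mm above the bench. y runs along the rail, z up, x level across the rail, away from the robot. The band is flush and does not hinder sliding.
- stand: Drain rail stand, fixed to the bench: a straight bare round steel rail, 12 mm thick, level, centre line 215 mm above the bench and directly above the body's origin, along the body's y, from y = -238 to 238 mm, with a post at each end (y = -250 and 250) on a flat pan 80 mm (x) by 540 mm (y), 14 mm high. Origin: underside centre on the bench; axes as the blue mark's. Bands of blue (about the middle), white and red tape mark places on the rail.
- hung_seat (a point): Rail centre line in the hook of the other carrier, of the same shape but with a red grip, which hangs loose on the rail at the red band, 103 to 165 mm from the blue one, to the left or the right of it. It is 52 mm wide (its grip 84 mm) along the rail. The rail's other half is the clear stretch.
- tray: White enamel tray with dark blue rim, fixed to the bench, 200 (x) x 340 (y) mm outside, rim 24 mm high, flat floor 3 mm above the bench, walls 3 mm. Origin: underside centre.
- dish: Small glass dish, 60 mm across, 12 mm high, loose in the left end of the tray. Origin: underside centre.
- tube_rack: Red microtube rack, 100 x 200 x 45 mm, loose on the bench to the left. Origin: underside centre.
- bottle: White reagent bottle with blue label, 58 mm across, 115 mm tall, loose. Origin: underside centre.
- mortar: White mortar, 96 mm across, with its pestle, 95 mm tall, loose. Origin: underside centre.
- stain_jar: Amber staining jar with black cap, 67 mm across, 99 mm tall, loose, to the right of the stand. Origin: underside centre.
Things that resemble listed ones, but are neither listed nor needed, are in the scene too. Leave any purple look-alike of the part that bears carrier_mid alone.

How it is judged:
On the way, in this order (a step that is already met when the one before it is completed fails the run):
1. the carrier stands upright on its foot in the tray, with nothing holding it (angle between carrier_mid's own z axis and vertical below 0.06 rad and z of carrier_mid in the frame of tray between 0.035 and 0.052 m and x of carrier_mid in the frame of tray between -0.1 and 0.1 m and y of carrier_mid in the frame of tray between -0.17 and 0.17 m and contact force between the fingers and carrier below 0.05 N), for 0.3 s.
2. the carrier is hooked on the rail, right down on it, at least 60 mm from the blue band (x of hook_seat in the frame of blue_mark between -0.007 and 0.007 m and z of hook_seat in the frame of blue_mark between -0.005 and 0.005 m and angle between carrier_mid's own z axis and vertical below 0.1 rad and angle between the y axis of carrier_mid and the y axis of blue_mark, either way round below 0.1 rad and (y of hook_seat in the frame of blue_mark above 0.06 m or y of hook_seat in the frame of blue_mark below -0.06 m)), for 0.2 s.
At the end, for the whole second after the job is handed in: The carrier hangs free on the rail by its hook, fully seated (within 7 mm across and 5 mm in height), upright and parallel to the rail within 0.1 rad, its middle within 10 mm of the blue band's, at rest; the other carrier within 25 mm and the other things within 30 mm of where they were (x of hook_seat in the frame of blue_mark between -0.007 and 0.007 m and z of hook_seat in the frame of blue_mark between -0.005 and 0.005 m and angle between carrier_mid's own z axis and vertical below 0.1 rad and angle between the y axis of carrier_mid and the y axis of blue_mark, either way round below 0.1 rad and y of hook_seat in the frame of blue_mark between -0.01 and 0.01 m and linear speed of carrier below 0.03 m/s and contact force between carrier and stand above 0.8 N and distance of hung_seat from where it was at the start of the episode below 0.025 m and distance of each of bottle, mortar, stain_jar, tube_rack, dish from where it was at the start of the episode below 0.03 m); the robot touches nothing.
It fails at once if the carrier is put on, or lifted off, the rail at the blue band (within 45 mm of it) instead of being slid there (y of hook_seat in the frame of blue_mark between -0.045 and 0.045 m and x of hook_seat in the frame of blue_mark between -0.009 and 0.009 m and z of hook_seat in the frame of blue_mark between 0.009 and 0.05 m).
It fails at once if the hanging carrier is shifted more than 25 mm or knocked off (distance of hung_seat from where it was at the start of the episode above 0.025 m).
It fails at once if a bystander is moved more than 30 mm or tipped over (distance of any of bottle, mortar, stain_jar, tube_rack, dish from where it was at the start of the episode above 0.03 m or angle between any of bottle, mortar, stain_jar, tube_rack, dish's own z axis and vertical above 0.5 rad).
It also fails if it takes over 72 s, if anything falls off the work surface, if the arm or the gripper's body presses on something with over 40 N, if the wrist force passes 120 N, or if a joint passes its speed limit or range.

## Working session

There is one attempt and no reset: what is moved stays moved. The work goes in short steps, Python scripts to look and compute and a tool call to move; the robot and the scene stay as the last step left them, time stands still between calls to the robot, and variables do not carry over. Pictures are saved under pics/ and viewed, and the job is handed in when it is done.

Besides the shell and the picture viewer there is one more tool, called after "Call:" as name(argument=value, ...) on one line, values as JSON. play_rows: Moves the arm, as the interface text tells. Its arguments: {"type":"object","properties":{"increments":{"type":"string"},"hand":{"type":"number"}},"required":["increments"]}

```bash
mkdir -p pics
python3 - <<'E'
from station import *
import cv2,numpy as np
for n in ("scene","top"):
    im=get_image(n); cv2.imwrite(f"pics/{n}0.png",im[:,:,::-1]); p=camera_params(n); print(n,np.round(p["mtx"],1).tolist(),np.round(p["T"],4).tolist(),[k for k in p])
print(state())
E
```

```text
scene [[493.6, 0.0, 315.6], [0.0, 493.6, 199.2], [0.0, 0.0, 1.0]] [[0.3262, -0.7221, 0.61, 1.3291], [0.9453, 0.2455, -0.2149, -0.2986], [0.0054, 0.6468, 0.7627, 1.2778], [0.0, 0.0, 0.0, 1.0]] ['mtx', 'T']
top [[451.3, 0.0, 326.2], [0.0, 451.3, 196.7], [0.0, 0.0, 1.0]] [[-0.0292, 0.9854, -0.1678, 0.208], [-0.9996, -0.0277, 0.0112, 0.0474], [0.0063, 0.1681, 0.9858, 1.5024], [0.0, 0.0, 0.0, 1.0]] ['mtx', 'T']
{'time': 0.1, 'joint_pos': array([-1.21798496,  0.46829255, -0.0115899 ,  1.60352921,  0.00600799,
        1.07140678, -0.05629813]), 'joint_velocities': array([-0.00182841, -0.00307112,  0.00119961, -0.00180728,  0.00102831,
       -0.00161168, -0.00069815]), 'joint_efforts': array([ 9.86246378e-04, -5.21654749e+01, -1.26039682e-02, -2.44368821e+01,
       -5.67832554e-02,  1.40125933e-02,  5.02750243e-05]), 'tcp_pos': array([0.25057487, 0.59951633, 0.40383409]), 'tcp_rot': array([-6.17759513e-01, -3.08006337e+00,  2.49857657e-03]), 'force': array([-0.80445508,  0.16713736, -0.31771126]), 'wrist_torque': array([ 0.02439161, -0.01339309,  0.03745712]), 'width': 0.09209662384547612}
```

View pics/scene0.png

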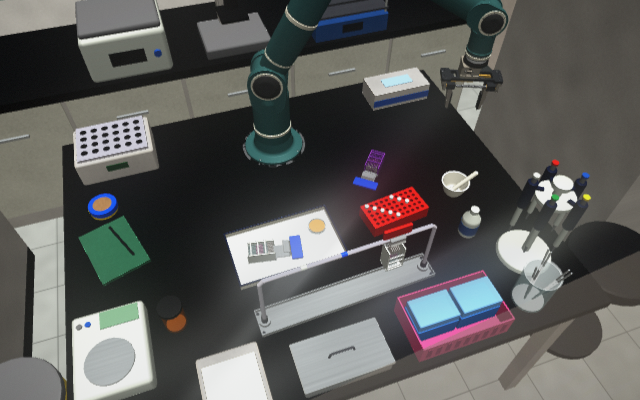

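View pics/top0.png

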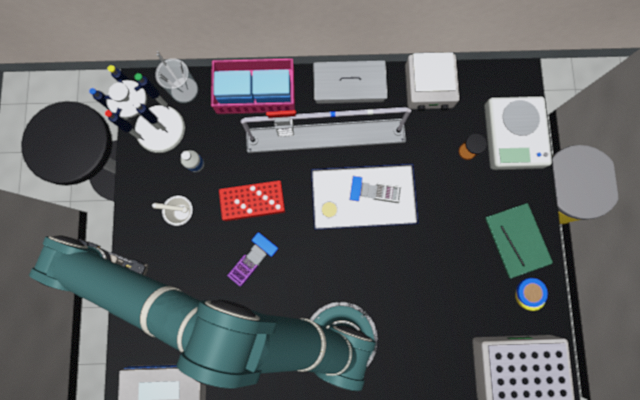

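The scene view shows the toppled carrier in the tray: white body at about (268,250), blue grip at (296,246). The red-grip carrier hangs left of the band (world +y) at (394,250), and the clear stretch is to the right. The purple look-alike is at (372,165). I'll zoom in to measure.

```bash
cat > h.py <<'E'
import cv2,numpy as np
from station import *
def ray(n,uv):
    p=camera_params(n);M=p["mtx"];T=p["T"]
    d=np.array([(uv[0]-M[0,2])/M[0,0],-(uv[1]-M[1,2])/M[1,1],-1.0])
    return T[:3,3],T[:3,:3]@(d/np.linalg.norm(d))
def plane(n,uv,z):
    o,d=ray(n,uv); return o+d*(z-o[2])/d[2]
def tri(a,b):
    o1,d1=ray("scene",a);o2,d2=ray("top",b)
    A=np.stack([d1,-d2],1);s=np.linalg.lstsq(A,o2-o1,rcond=None)[0]
    P,Q=o1+d1*s[0],o2+d2*s[1]
    return (P+Q)/2,np.linalg.norm(P-Q)
def proj(n,P):
    p=camera_params(n);M=p["mtx"];T=p["T"];c=T[:3,:3].T@(np.asarray(P)-T[:3,3])
    return np.array([M[0,0]*c[0]/-c[2]+M[0,2],M[1,1]*-c[1]/-c[2]+M[1,2]])
def crop(im,r,k,f):
    x0,y0,x1,y1=r
    cv2.imwrite(f,cv2.resize(im[y0:y1,x0:x1,::-1],None,fx=k,fy=k,interpolation=cv2.INTER_CUBIC))
def blue(im,r):
    h=cv2.cvtColor(im,cv2.COLOR_RGB2HSV);m=cv2.inRange(h,(105,150,60),(125,255,255))
    k=np.zeros_like(m);x0,y0,x1,y1=r;k[y0:y1,x0:x1]=m[y0:y1,x0:x1];return k
E
python3 - <<'E'
from h import *
a=cv2.imread("pics/scene0.png")[:,:,::-1];b=cv2.imread("pics/top0.png")[:,:,::-1]
crop(a,(220,200,350,300),6,"pics/s1.png");crop(b,(305,100,425,235),4,"pics/t1.png")
for n,im,rs in (("scene",a,[(280,230,306,264),(330,235,360,270)]),("top",b,[(345,170,368,205),(322,106,345,122)])):
  for r in rs:
    m=blue(im,r);c=max(cv2.findContours(m,0,2)[0],key=cv2.contourArea)
    print(n,cv2.minAreaRect(c),cv2.boxPoints(cv2.minAreaRect(c)).round(1).tolist(),np.argwhere(m).mean(0)[::-1])
E
```

```text
Traceback (most recent call last):
ValueError: max() iterable argument is empty
```

View pics/s1.png

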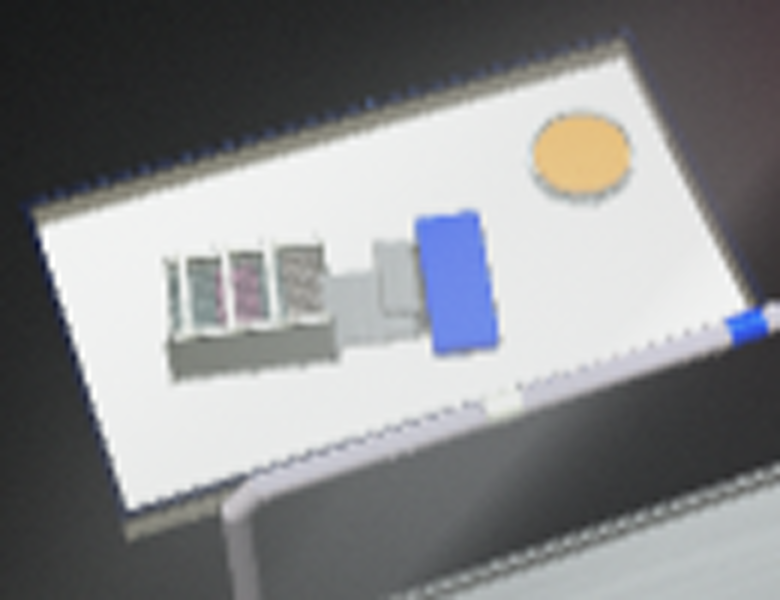

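View pics/t1.png

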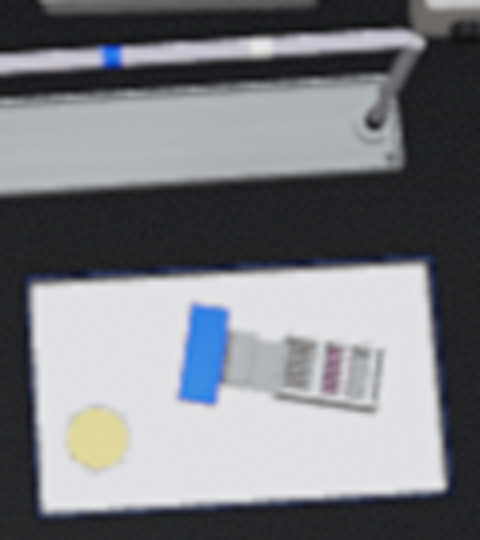

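The crops show the grip at about (296,247) in the scene view and (356,188) in the top view. The blue band is near (344,254) and (333,114). The top view's blue is a different hue, so I'll widen the mask.

```bash
sed -i 's/(105,150,60),(125/(98,130,60),(130/' h.py
python3 - <<'E'
from h import *
a=cv2.imread("pics/scene0.png")[:,:,::-1];b=cv2.imread("pics/top0.png")[:,:,::-1]
C={}
for n,im,rs in (("scene",a,[(286,230,306,264),(335,240,352,265)]),("top",b,[(345,170,368,205),(322,106,345,122)])):
  for i,r in enumerate(rs):
    m=blue(im,r);c=max(cv2.findContours(m,0,2)[0],key=cv2.contourArea)
    R=cv2.minAreaRect(c);C[n,i]=np.argwhere(m).mean(0)[::-1]
    print(n,i,R,C[n,i])
    if i==0:
      bp=cv2.boxPoints(R); q=np.array([plane(n,u+0.,.028) for u in bp]);print(q.round(3).tolist(),[np.linalg.norm(q[k]-q[k-1]).round(3) for k in range(4)])
for i in (0,1): print("tri",i,tri(C["scene",i],C["top",i]))
# rail: other band (white) approx
print("white",tri((220+503/6,200+403/6),(305+261/4,100+47/4)))
print("grip plane", plane("scene",C["scene",0],.026),plane("top",C["top",0],.026))
for n,u in (("scene",(220+165/6,200+258/6)),("scene",(220+325/6,200+245/6)),("scene",(220+335/6,200+325/6)),("scene",(220+170/6,200+345/6)),
 ("top",(305+382/4,100+348/4)),("top",(305+375/4,100+408/4))): print(plane(n,u,.043).round(3))
print("tray",[plane("top",(305+u/4,100+v/4),.024).round(3).tolist() for u,v in ((28,278),(430,260),(450,490),(40,513))])
print("dish",plane("top",(305+97/4,100+438/4),.01).round(3))
E
```

```text
scene 0 ((295.6891784667969, 246.1351318359375), (21.20747184753418, 9.86393928527832), 80.53767395019531) [295.73459716 246.14218009]
[[0.447, -0.074, 0.028], [0.451, -0.044, 0.028], [0.529, -0.058, 0.028], [0.525, -0.087, 0.028]] [np.float64(0.079), np.float64(0.031), np.float64(0.079), np.float64(0.03)]
scene 1 ((344.3620910644531, 254.15516662597656), (4.642383575439453, 5.756555557250977), 68.19859313964844) [344.34482759 254.10344828]
top 0 ((355.8199462890625, 188.25999450683594), (9.050968170166016, 23.193105697631836), 8.130102157592773) [355.68446602 188.21359223]
[[0.449, -0.047, 0.028], [0.526, -0.061, 0.028], [0.521, -0.09, 0.028], [0.444, -0.076, 0.028]] [np.float64(0.03), np.float64(0.079), np.float64(0.03), np.float64(0.079)]
top 1 ((332.0, 114.0), (6.0, 4.0), 90.0) [332.35714286 113.78571429]
tri 0 (array([ 0.48589491, -0.06673023,  0.02453897]), np.float64(0.003338365538034344))
tri 1 (array([0.67831012, 0.0088513 , 0.21509098]), np.float64(0.003510901256177464))
white (array([ 0.68183983, -0.10352215,  0.21525746]), np.float64(0.005842841179983175))
grip plane [ 0.48739011 -0.06541337  0.026     ] [ 0.48513619 -0.06821345  0.026     ]
[ 0.44  -0.204  0.043]
[ 0.459 -0.125  0.043]
[ 0.507 -0.134  0.043]
[ 0.492 -0.215  0.043]
[ 0.482 -0.215  0.043]
[ 0.432 -0.206  0.043]
tray [[0.554, 0.076, 0.024], [0.56, -0.263, 0.024], [0.365, -0.267, 0.024], [0.356, 0.071, 0.024]]
dish [0.418 0.022 0.01 ]
```

Two-view result: grip centre at about (0.486,-0.067,0.0245). From the text it should be at z=0.023, so that agrees. The carrier's y axis is at −10.2°. The blue mark is at (0.678,0.009,0.215), which matches the given 215 mm. I'll move over the grip first.

Call:
play_rows(increments="-3.2 -3.5 0 0;-3.2 -3.5 0 0;-3.2 -3.5 0 0;-3.2 -3.5 0 0;-3.2 -3.5 0 0;-3.2 -3.5 0 0;-3.2 -3.5 0 0;-3.2 -3.5 0 0;-3.2 -3.5 0 0;-3.2 -3.5 0 0", hand=0)

```text
time: 1.1
tcp_pos: [0.411, 0.1514, 0.4047]
tcp_rot: [0.618, 3.08, 0.0]
force: [1.2, 0.5, 1.1]
width: 0.092
```

Call:
play_rows(increments="-3 -3.4 0 0;-3 -3.4 0 0;-3 -3.4 0 0;-3 -3.4 0 0;0 0 0 0.135;0 0 0 0.135;0 0 0 0.135;0 0 0 0.135;0 0 0 0.135;0 0 0 0.135")

```text
time: 2.1
tcp_pos: [0.469, -0.0183, 0.4044]
tcp_rot: [-1.788, -2.582, 0.001]
force: [-0.3, 0.2, 0.8]
width: 0.0921
```

Call:
play_rows(increments="0 0 0 0.135;0 0 0 0.135;0 0 0 0.135;0 0 0 0.135;0 0 0 0;0 0 0 0")

```text
time: 2.7
tcp_pos: [0.4691, -0.0182, 0.4046]
tcp_rot: [-2.404, -2.023, 0.0]
force: [0.0, 0.5, 0.7]
width: 0.0919
```

```bash
cat >> h.py <<'E'
from scipy.spatial.transform import Rotation as Ro
def tool():
    s=state();R=Ro.from_rotvec(s["tcp_rot"]).as_matrix();return s,R
def go(target,yawy=None):
    """target world xyz of GRASP point (171 ahead); yawy=desired tool-y azimuth deg; prints tool shift cm & turn"""
    s,R=tool();g=s["tcp_pos"]+R[:,2]*.171
    az=np.degrees(np.arctan2(R[1,1],R[0,1]))
    print("grasp",g.round(4),"az",az.round(2),"toolz",R[:,2].round(4),"j",s["joint_pos"].round(2),"t",s["time"],"w",s["width"],"F",s["force"].round(2))
    if target is not None: print("shift cm",(R.T@(np.array(target)-g)*100).round(2))
    if yawy is not None:
        d=(yawy-az+180)%360-180; print("turn",np.radians(-d).round(3))
E
python3 -c "
from h import *
go([.486,-.067,.025],-10.3)
crop(get_image('top'),(240,80,480,260),3,'pics/t2.png');crop(get_image('scene'),(200,100,440,300),3,'pics/s2.png')"
```

```text
grasp [ 0.469  -0.0182  0.2336] az -9.83 toolz [-3.e-04 -0.e+00 -1.e+00] j [-0.52  0.16  0.55  2.06 -0.1   0.95 -0.09] t 2.7 w 0.09186395130926214 F [0.04 0.53 0.67]
shift cm [-4.51  2.51 20.86]
turn 0.008
```

View pics/t2.png

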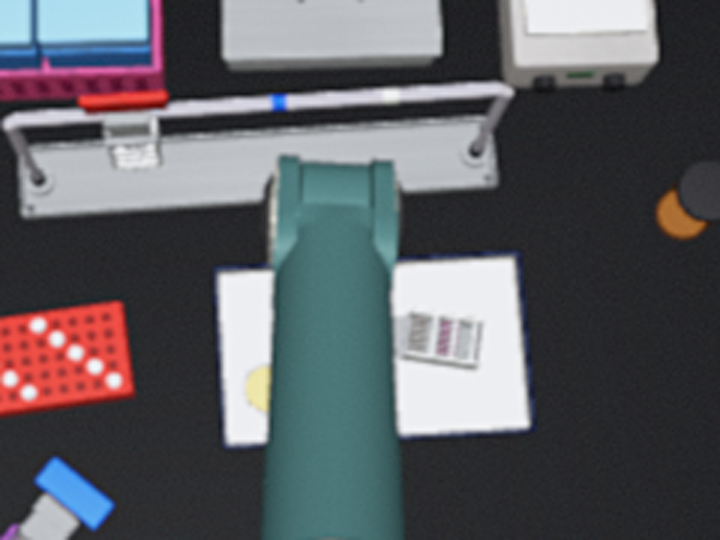

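View pics/s2.png

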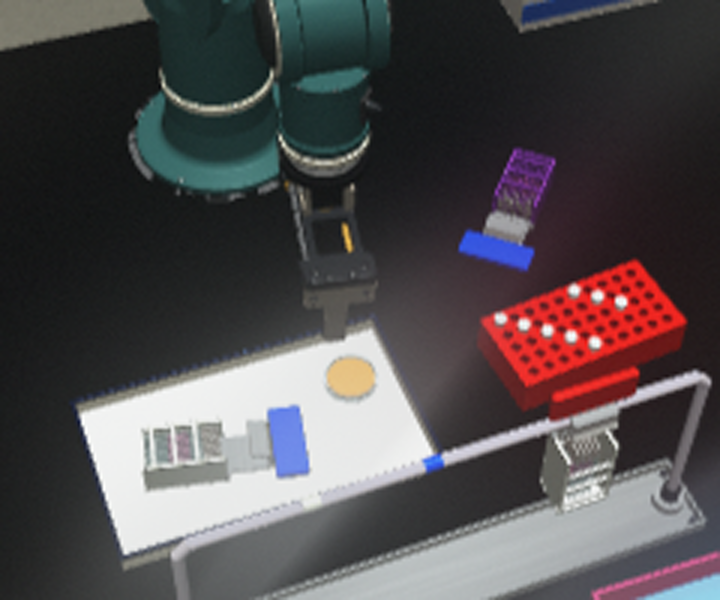

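The gripper is upright and its heading is aligned. I'll move over the grip with the tips about 45 mm above the bench, then check the gaps.

Call:
play_rows(increments="-1.5 0.85 0 0.008;-1.5 0.85 0 0;-1.5 0.85 0 0;0 0 4 0;0 0 4 0;0 0 4 0;0 0 3 0;0 0 1.8 0;0 0 0 0;0 0 0 0")

```text
time: 3.8
tcp_pos: [0.4864, -0.0674, 0.2369]
tcp_rot: [-2.415, -2.01, 0.0]
force: [0.8, 0.1, 0.8]
width: 0.092
```

```bash
python3 -c "
from h import *
go([.486,-.067,.025],-10.3)
crop(get_image('top'),(300,140,420,240),6,'pics/t3.png');crop(get_image('scene'),(230,170,350,270),6,'pics/s3.png')"
```

```text
grasp [ 0.4864 -0.0675  0.0659] az -10.46 toolz [-2.e-04 -1.e-04 -1.e+00] j [-0.31  0.49  0.46  2.13 -0.38  0.6   0.24] t 3.8 w 0.09199110753357423 F [0.79 0.08 0.78]
shift cm [ 0.04 -0.05  4.09]
turn -0.003
```

View pics/s3.png

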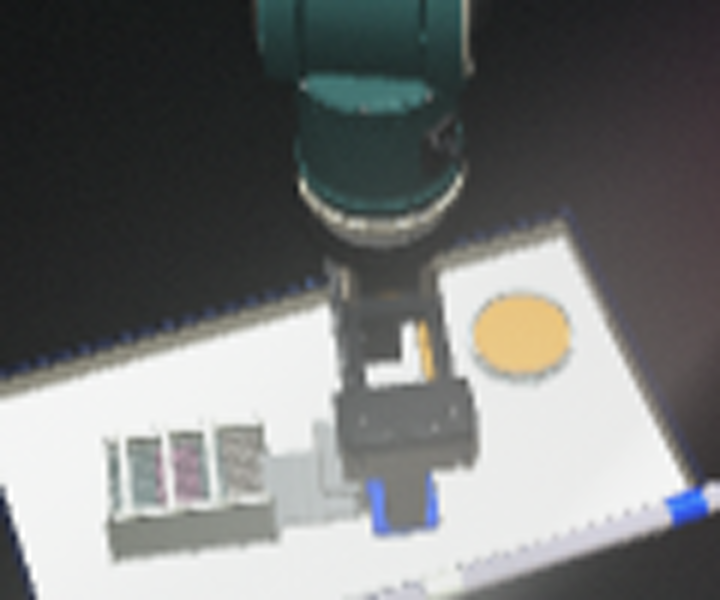

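View pics/t3.png

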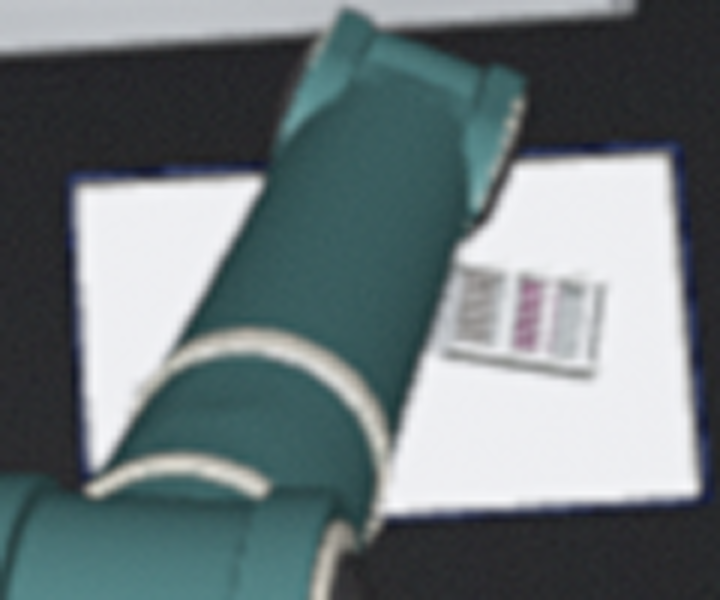

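The scene view shows the near finger over the middle of the plate (crop 405,500). I'll lower slowly and watch the force.

Call:
play_rows(increments="0 0 0.8 0;0 0 0.8 0;0 0 0.5 0;0 0 0 0")

```text
time: 4.3
tcp_pos: [0.4859, -0.0671, 0.2149]
tcp_rot: [-2.414, -2.009, 0.002]
force: [-0.2, -0.4, 0.1]
width: 0.0921
```

Call:
play_rows(increments="0 0 0.5 0;0 0 0.5 0;0 0 0.5 0;0 0 0.3 0;0 0 0 0;0 0 0 0")

```text
time: 4.9
tcp_pos: [0.4862, -0.0673, 0.1976]
tcp_rot: [-2.415, -2.009, 0.0]
force: [0.2, 0.7, 0.4]
width: 0.0921
```

```bash
python3 -c "
from h import *
go([.486,-.067,.025],-10.3)
crop(get_image('scene'),(230,170,350,270),6,'pics/s4.png')"
```

```text
grasp [ 0.4862 -0.0673  0.0266] az -10.5 toolz [-1.e-04 -1.e-04 -1.e+00] j [-0.26  0.56  0.4   2.13 -0.43  0.52  0.28] t 4.9 w 0.09205106720020677 F [0.21 0.66 0.44]
shift cm [ 0.02 -0.03  0.16]
turn -0.003
```

View pics/s4.png

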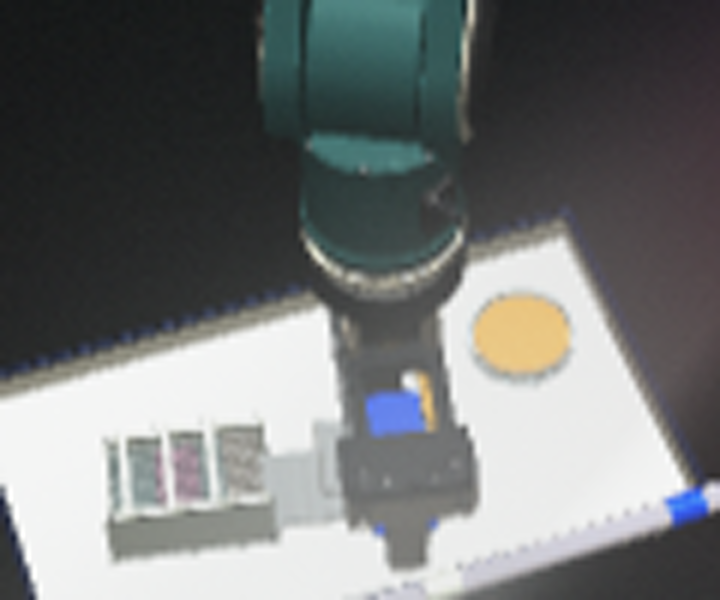

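The fingers straddle the plate without contact. I'll close them.

Call:
play_rows(increments="0 0 0 0;0 0 0 0;0 0 0 0;0 0 0 0;0 0 0 0", hand=1)

```text
time: 5.45
tcp_pos: [0.4863, -0.0672, 0.1978]
tcp_rot: [2.415, 2.009, 0.0]
force: [0.3, -0.0, 0.9]
width: 0.0837
```

Call:
play_rows(increments="0 0 -0.7 0;0 0 -0.7 0;0 0 -0.7 0;0 0 -0.7 0;0 0 0 0;0 0 0 0")

```text
time: 6.05
tcp_pos: [0.4863, -0.067, 0.226]
tcp_rot: [2.415, 2.009, 0.001]
force: [0.2, -0.6, -2.4]
width: 0.0839
```

```bash
python3 -c "
from h import *
go([.486,-.067,.025],-10.3)
print(state()['wrist_torque'])
crop(get_image('scene'),(230,170,350,270),6,'pics/s5.png')"
```

```text
grasp [ 0.4864 -0.067   0.055 ] az -10.48 toolz [ 6.e-04  2.e-04 -1.e+00] j [-0.29  0.51  0.44  2.13 -0.39  0.58  0.25] t 6.05 w 0.08394425957809892 F [ 0.19 -0.56 -2.42]
shift cm [-0.   -0.04  3.  ]
turn -0.003
[ 0.06374116  0.02807339 -0.01020083]
```

View pics/s5.png

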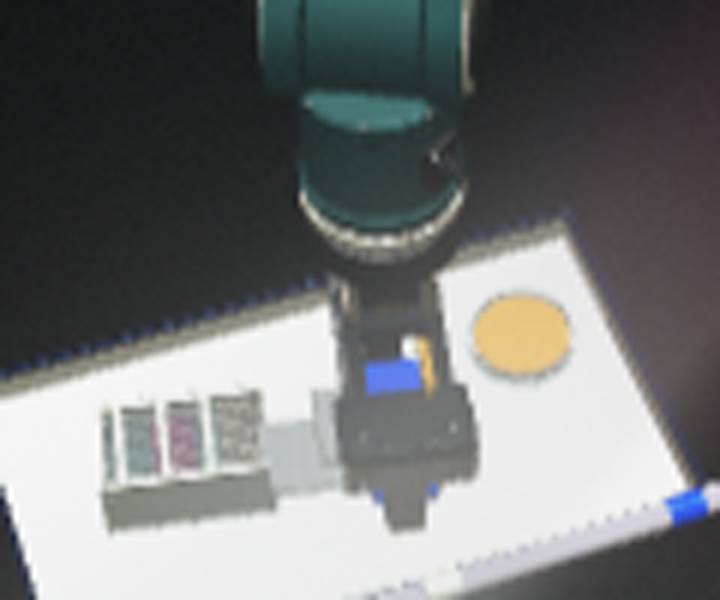

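It's lifted but still level, so the pads resist pivoting. I'll ease the grip so gravity swings the body down.

Call:
play_rows(increments="0 0 0 0;0 0 0 0;0 0 0 0", hand=0.12)

```text
time: 6.4
tcp_pos: [0.4861, -0.0672, 0.2255]
tcp_rot: [-2.415, -2.009, 0.001]
force: [-0.4, -0.6, -2.0]
width: 0.0836
```

```bash
python3 -c "
from h import *
go([.486,-.067,.025],-10.3)
print(state()['wrist_torque'])
crop(get_image('scene'),(230,170,350,270),6,'pics/s6.png')"
```

```text
grasp [ 0.4861 -0.0672  0.0545] az -10.5 toolz [-4.e-04 -0.e+00 -1.e+00] j [-0.29  0.51  0.44  2.13 -0.39  0.58  0.25] t 6.4 w 0.08359149838237812 F [-0.42 -0.57 -1.95]
shift cm [ 0.02 -0.01  2.95]
turn -0.003
[ 0.09623138  0.08094398 -0.01871083]
```

View pics/s6.png

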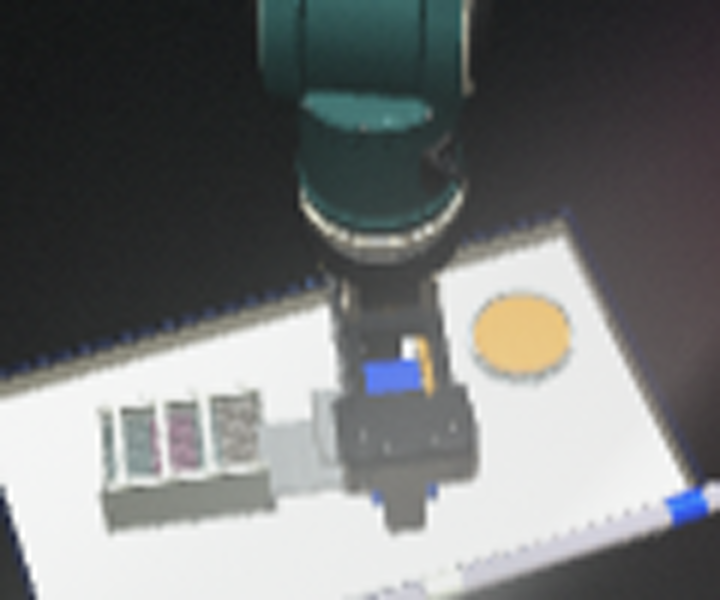

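Call:
play_rows(increments="0 0 0 0;0 0 0 0", hand=0.1)

```text
time: 6.65
tcp_pos: [0.4862, -0.0672, 0.2256]
tcp_rot: [-2.415, -2.009, 0.0]
force: [0.1, -0.3, -2.5]
width: 0.0838
```

Call:
play_rows(increments="0 0 0 0;0 0 0 0", hand=0.094)

```text
time: 6.85
tcp_pos: [0.4862, -0.0672, 0.2257]
tcp_rot: [2.415, 2.009, 0.0]
force: [-0.1, -0.0, -2.0]
width: 0.0838
```

```bash
python3 -c "
from h import *
go([.486,-.067,.025],-10.3)
print(state()['wrist_torque'])
crop(get_image('scene'),(230,170,350,270),6,'pics/s7.png')"
```

```text
grasp [ 0.4862 -0.0672  0.0547] az -10.49 toolz [ 1.e-04  0.e+00 -1.e+00] j [-0.29  0.51  0.44  2.13 -0.39  0.58  0.25] t 6.85 w 0.08379013798942836 F [-0.12 -0.04 -1.97]
shift cm [ 0.01 -0.03  2.97]
turn -0.003
[ 0.15951438  0.06481919 -0.06358161]
```

View pics/s7.png

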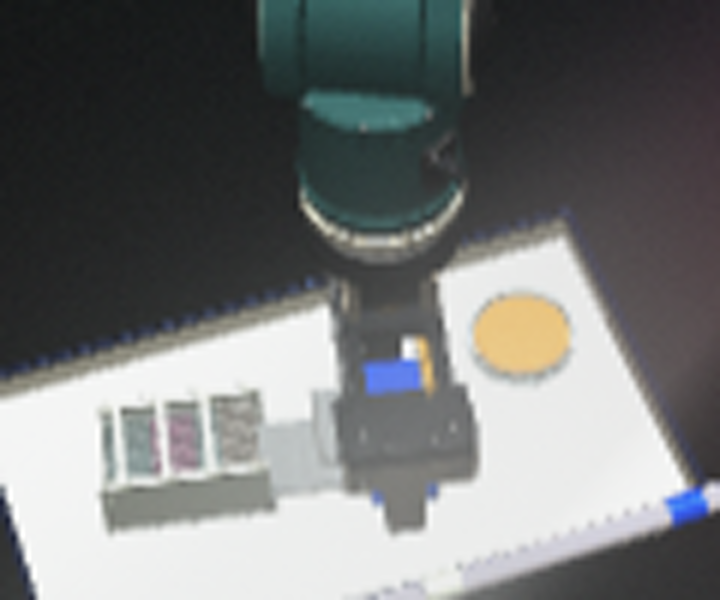

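Loosening does nothing, because the grip force is fixed. I'll put it back and re-grip with the pads overlapping only the last few mm of the plate's end, which cuts the pads' twisting resistance.

Call:
play_rows(increments="0 0 0.9 0;0 0 0.9 0;0 0 0.8 0;0 0 0.1 0;0 0 0 0;0 0 0 0")

```text
time: 7.5
tcp_pos: [0.4861, -0.0674, 0.1986]
tcp_rot: [-2.416, -2.009, 0.0]
force: [-0.3, -0.4, -1.1]
width: 0.0835
```

Call:
play_rows(increments="0 0 0 0;0 0 0 0;0 0 0 0;0.7 0 0 0;0.7 0 0 0;0.7 0 0 0;0 0 0 0;0 0 0 0", hand=0)

```text
time: 8.3
tcp_pos: [0.4901, -0.0462, 0.1987]
tcp_rot: [2.414, 2.01, -0.0]
force: [-0.6, -0.6, -1.0]
width: 0.0919
```

```bash
python3 -c "
from h import *
go([.486,-.067,.025],-10.3)
crop(get_image('scene'),(230,170,350,270),6,'pics/s8.png')"
```

```text
grasp [ 0.4901 -0.0462  0.0277] az -10.44 toolz [ 0.e+00 -1.e-04 -1.e+00] j [-0.31  0.56  0.41  2.13 -0.43  0.53  0.24] t 8.3 w 0.09194950877266726 F [-0.61 -0.57 -0.97]
shift cm [-2.12 -0.02  0.27]
turn -0.002
```

View pics/s8.png

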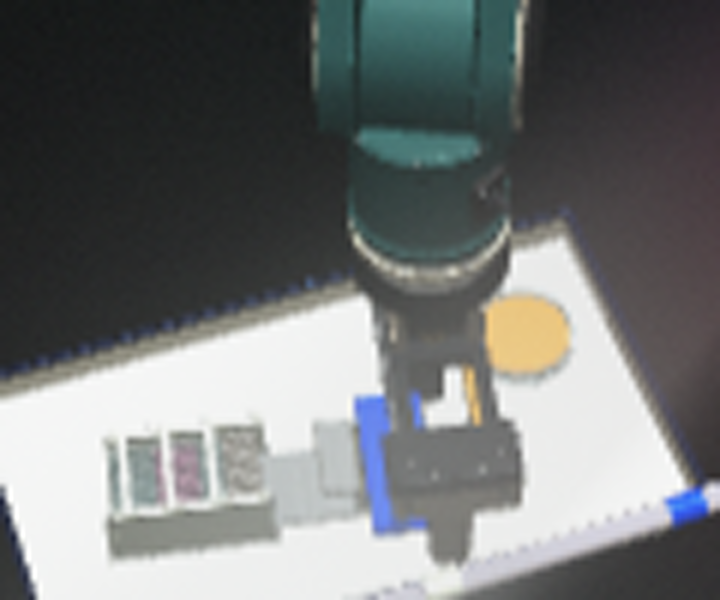

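Finger's left edge is at crop x≈428 and the plate's end at ≈437, so the overlap is about 5 mm, as intended. Closing and lifting.

Call:
play_rows(increments="0 0 0 0;0 0 0 0;0 0 0 0;0 0 0 0;0 0 -0.6 0;0 0 -0.7 0;0 0 -0.7 0;0 0 -0.7 0;0 0 0 0;0 0 0 0", hand=1)

```text
time: 9.35
tcp_pos: [0.4902, -0.0463, 0.226]
tcp_rot: [2.414, 2.009, 0.001]
force: [-0.0, -0.4, -1.5]
width: 0.0829
```

```bash
python3 -c "
from h import *
go([.486,-.067,.025],-10.3)
crop(get_image('scene'),(230,170,350,270),6,'pics/s9.png')"
```

```text
grasp [ 0.4903 -0.0463  0.055 ] az -10.46 toolz [ 9.e-04  2.e-04 -1.e+00] j [-0.34  0.51  0.45  2.13 -0.4   0.58  0.21] t 9.35 w 0.08286175136568198 F [-0.03 -0.42 -1.48]
shift cm [-2.12 -0.05  3.  ]
turn -0.003
```

View pics/s9.png

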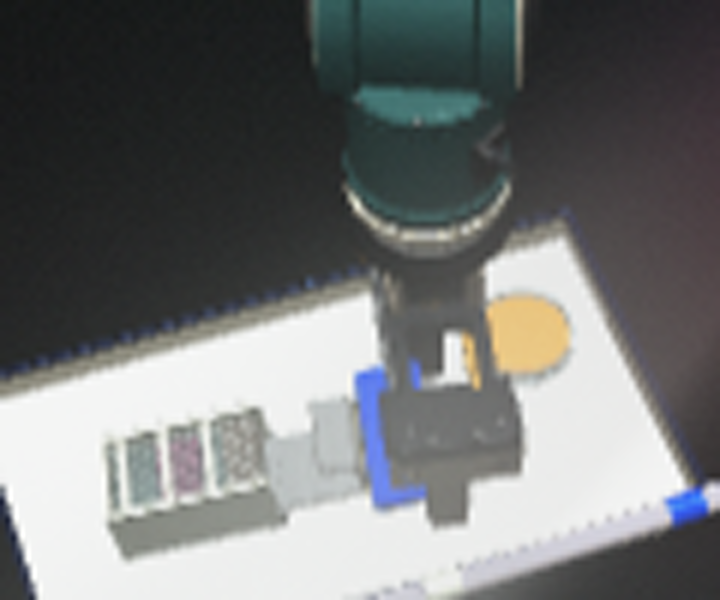

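It pivots: the foot edge stays on the floor while the grip rises. I'll follow an arc about the foot edge.

Call:
play_rows(increments="-0.4 0 -1.2 0;-0.4 0 -1.2 0;-0.6 0 -1.2 0;-0.8 0 -1.2 0;-0.9 0 -1.1 0;-1 0 -1.1 0;-1 0 -1 0;-1 0 -0.9 0;0 0 0 0")

```text
time: 10.3
tcp_pos: [0.4789, -0.1085, 0.316]
tcp_rot: [2.416, 2.005, 0.002]
force: [0.1, 0.3, -2.4]
width: 0.0836
```

```bash
python3 -c "
from h import *
go([.486,-.067,.025],-10.3)
crop(get_image('scene'),(230,150,370,270),6,'pics/s10.png')"
```

```text
grasp [ 0.4793 -0.1086  0.145 ] az -10.64 toolz [ 2.4e-03 -7.0e-04 -1.0e+00] j [-0.31  0.35  0.56  2.09 -0.27  0.77  0.23] t 10.3 w 0.08363427752983149 F [ 0.13  0.25 -2.41]
shift cm [ 4.21 -0.14 12.  ]
turn -0.006
```

View pics/s10.png

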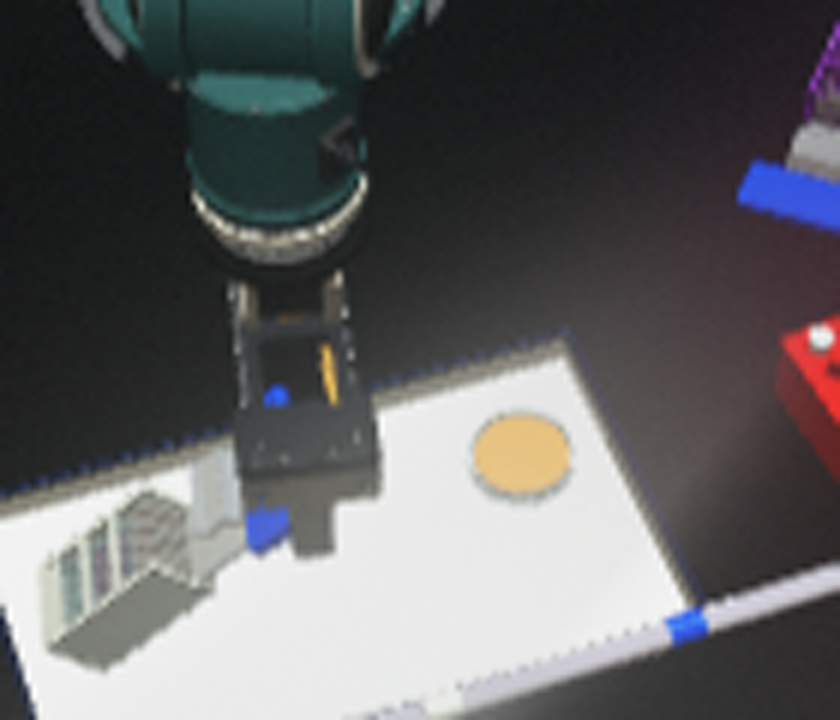

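The foot has lifted and the carrier stays tilted at about 40°, because pad friction balances gravity. A quick upward and backward jerk should use inertia to swing it further. First I'll ease toward +y for room.

Call:
play_rows(increments="0.5 0 0 0;1 0 0 0;1.3 0 0 0;1.3 0 0 0;1 0 0 0;0.5 0 0 0;0 0 0 0")

```text
time: 11.05
tcp_pos: [0.4893, -0.0503, 0.3146]
tcp_rot: [-2.413, -2.011, -0.0]
force: [0.2, -0.3, -2.6]
width: 0.0833
```

Call:
play_rows(increments="-2.5 0 -4 0;-2.2 0 -3.5 0;-1.5 0 -2 0;-0.7 0 -1 0;-0.3 0 -0.5 0;0 0 0 0")

```text
time: 11.65
tcp_pos: [0.4759, -0.1221, 0.4244]
tcp_rot: [-2.415, -2.009, -0.0]
force: [-1.1, 0.0, -3.1]
width: 0.0833
```

```bash
python3 -c "
from h import *
go([.486,-.067,.025],-10.3)
crop(get_image('scene'),(230,130,370,250),6,'pics/s11.png')"
```

```text
grasp [ 0.4759 -0.1221  0.2534] az -10.5 toolz [-2.e-04  3.e-04 -1.e+00] j [-0.38  0.18  0.63  1.99 -0.13  1.    0.14] t 11.65 w 0.08326421738235543 F [-1.08  0.04 -3.11]
shift cm [ 5.6  -0.   22.84]
turn -0.003
```

View pics/s11.png

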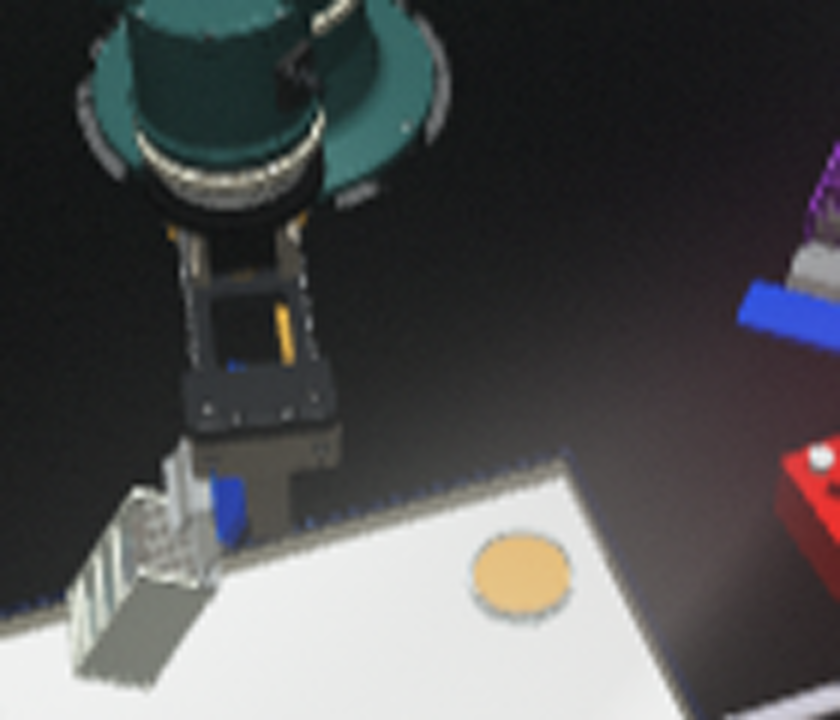

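The tilt is now about 60°. I'll repeat with a mainly horizontal jerk.

Call:
play_rows(increments="0.5 0 0 0;1 0 0 0;1.3 0 0 0;1.3 0 0 0;1 0 0 0;0.7 0 0 0;0.3 0 0 0;0 0 0 0")

```text
time: 12.5
tcp_pos: [0.4872, -0.0619, 0.4247]
tcp_rot: [2.414, 2.01, 0.0]
force: [0.1, -1.1, -2.3]
width: 0.0833
```

Call:
play_rows(increments="-4.5 0 0 0;-3 0 0 0;-2 0 0 0;-1 0 0 0;-0.3 0 0 0;0 0 0 0")

```text
time: 13.1
tcp_pos: [0.4676, -0.1682, 0.4246]
tcp_rot: [-2.415, -2.009, -0.0]
force: [-0.9, 1.2, -1.8]
width: 0.0834
```

```bash
python3 -c "
from h import *
go([.486,-.067,.025],-10.3)
crop(get_image('scene'),(210,130,350,250),6,'pics/s12.png')"
```

```text
grasp [ 0.4675 -0.1682  0.2536] az -10.49 toolz [-1.e-04  3.e-04 -1.e+00] j [-0.3   0.2   0.66  1.98 -0.14  1.01  0.25] t 13.1 w 0.08335501259904574 F [-0.91  1.18 -1.81]
shift cm [10.28 -0.03 22.87]
turn -0.003
```

View pics/s12.png

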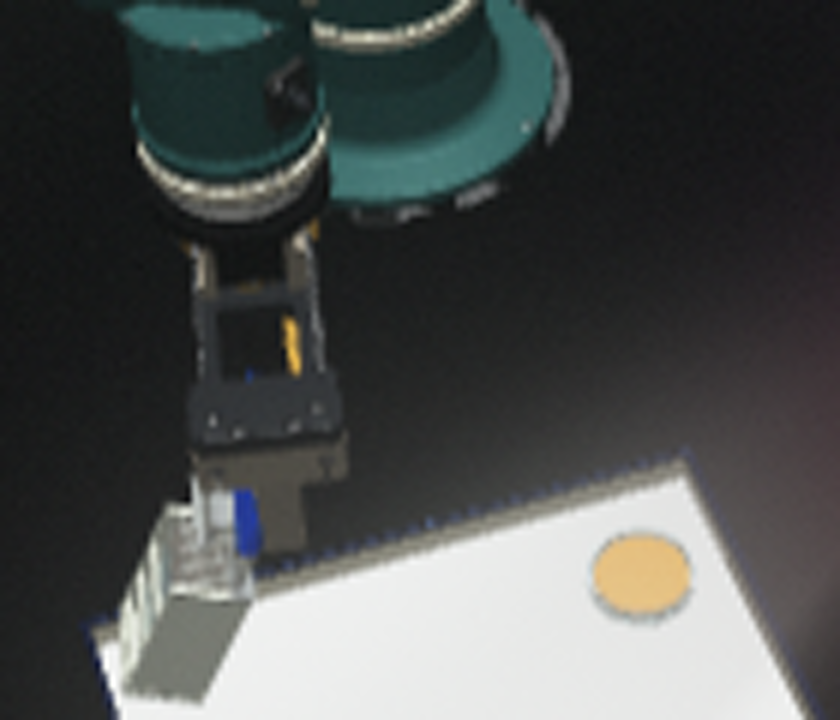

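About 68–70° now. One more jerk.

Call:
play_rows(increments="0.5 0 0 0;1 0 0 0;1.5 0 0 0;1.7 0 0 0;1.7 0 0 0;1.5 0 0 0;1.2 0 0 0;0.8 0 0 0;0.4 0 0 0;0 0 0 0")

```text
time: 14.15
tcp_pos: [0.4863, -0.0667, 0.4247]
tcp_rot: [-2.414, -2.01, 0.0]
force: [-0.1, 0.2, -3.1]
width: 0.0832
```

Call:
play_rows(increments="-5 0 0 0;-4 0 0 0;-2.5 0 0 0;-1.5 0 0 0;-0.8 0 0 0;-0.3 0 0 0;0 0 0 0")

```text
time: 14.85
tcp_pos: [0.4605, -0.2058, 0.4246]
tcp_rot: [-2.415, -2.009, -0.0]
force: [0.5, 0.1, -2.6]
width: 0.0833
```

```bash
python3 -c "
from h import *
go([.486,-.067,.025],-10.3)
crop(get_image('scene'),(210,150,310,250),6,'pics/s13.png')"
```

```text
grasp [ 0.4605 -0.2057  0.2536] az -10.5 toolz [-1.e-04  2.e-04 -1.e+00] j [-0.24  0.22  0.69  1.97 -0.16  1.01  0.34] t 14.85 w 0.08333943986733526 F [ 0.54  0.08 -2.64]
shift cm [ 1.410e+01 -2.000e-02  2.286e+01]
turn -0.004
```

View pics/s13.png

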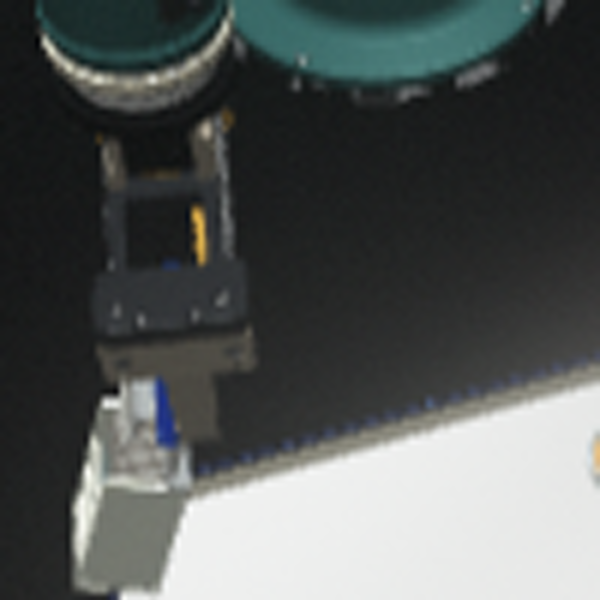

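```bash
cat >> h.py <<'E'
def sideangle(g,pts,az=-10.5,off=.026,n="scene"):
    """points on carrier +y side; returns coords along horizontal (carrier-z at start) and height"""
    a=np.radians(az);ya=np.array([np.cos(a),np.sin(a),0]);zz=np.array([-np.sin(a),np.cos(a),0])
    out=[]
    for u in pts:
        o,d=ray(n,u);s=((g+off*ya-o)@ya)/(d@ya);p=o+d*s-g;out.append((p@zz,p[2]))
    return np.array(out)
E
python3 -c "
from h import *
s,R=tool();g=s['tcp_pos']+R[:,2]*.171
c=lambda x,y:(210+x/6,150+y/6)
q=sideangle(g,[c(190,487),c(158,592),c(105,480),c(75,588)]);print(q.round(3))
print(np.degrees(np.arctan2(q[0]-q[1],1))[0:0], [np.degrees(np.arctan2((q[i]-q[i+1])[1],(q[i]-q[i+1])[0])) for i in (0,2)],[np.linalg.norm(q[0]-q[1]),np.linalg.norm(q[0]-q[2])])"
```

```text
[[-0.01  -0.087]
 [-0.034 -0.168]
 [-0.047 -0.075]
 [-0.072 -0.157]]
[] [np.float64(73.28805975090738), np.float64(73.04836151386455)] [np.float64(0.08427076568934967), np.float64(0.03978495430464637)]
```

The measured body edges come out at 84 mm and 40 mm, which are the true sizes, and the tilt is 73°. To finish, I'll lower the foot into the tray and push its front edge against the tray's right wall.

Call:
play_rows(increments="0.7 0 0 0;1.4 0 0 0;1.4 0 0 0;1 0 0 0;0.5 0 0 0;0 0 1 0;0 0 2 0;0 0 2 0;0 0 1.5 0;0 0 0.8 0")

```text
time: 15.9
tcp_pos: [0.469, -0.1569, 0.3499]
tcp_rot: [-2.415, -2.007, 0.004]
force: [-0.8, 0.2, -1.6]
width: 0.0835
```

Call:
play_rows(increments="0 0 0.3 0;0 0 0.2 0;0 0 0 0")

```text
time: 16.2
tcp_pos: [0.4698, -0.1569, 0.347]
tcp_rot: [2.415, 2.008, 0.001]
force: [-0.3, -0.1, -2.0]
width: 0.0836
```

```bash
python3 -c "
from h import *
go([.486,-.067,.025],-10.3)
crop(get_image('scene'),(210,170,310,270),6,'pics/s14.png')"
```

```text
grasp [ 0.4699 -0.1569  0.176 ] az -10.5 toolz [ 7.e-04 -1.e-04 -1.e+00] j [-0.27  0.31  0.63  2.06 -0.24  0.84  0.31] t 16.2 w 0.08356888502892225 F [-0.34 -0.14 -1.98]
shift cm [ 9.13 -0.07 15.1 ]
turn -0.004
```

View pics/s14.png

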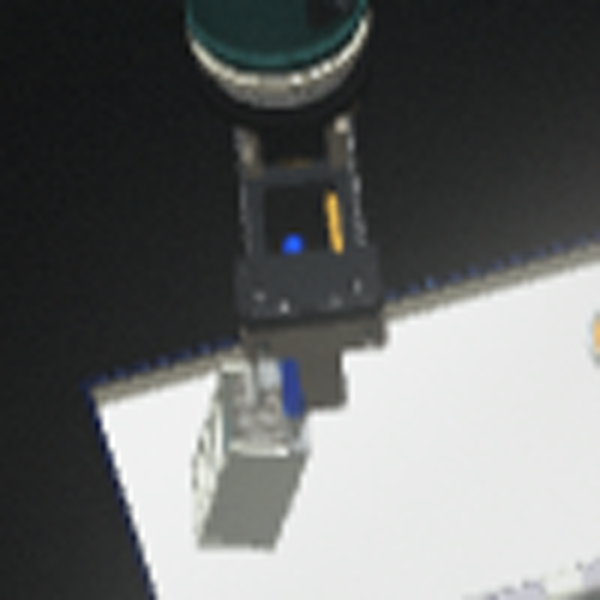

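Call:
play_rows(increments="-0.8 0 0 0;-0.8 0 0 0;-0.8 0 0 0;-0.8 0 0 0;-0.8 0 0 0;-0.8 0 0 0;-0.6 0 0 0;-0.6 0 0 0;0 0 0 0")

```text
time: 17.15
tcp_pos: [0.4585, -0.2165, 0.3467]
tcp_rot: [2.416, 2.007, -0.0]
force: [0.0, 0.5, -2.4]
width: 0.0831
```

```bash
python3 -c "
from h import *
go([.486,-.067,.025],-10.3)
crop(get_image('scene'),(210,170,310,270),6,'pics/s15.png')"
```

```text
grasp [ 0.4585 -0.2165  0.1757] az -10.56 toolz [ 0.e+00 -3.e-04 -1.e+00] j [-0.16  0.34  0.64  2.03 -0.27  0.85  0.45] t 17.15 w 0.08311413361704492 F [ 0.    0.46 -2.42]
shift cm [15.21 -0.04 15.06]
turn -0.005
```

View pics/s15.png

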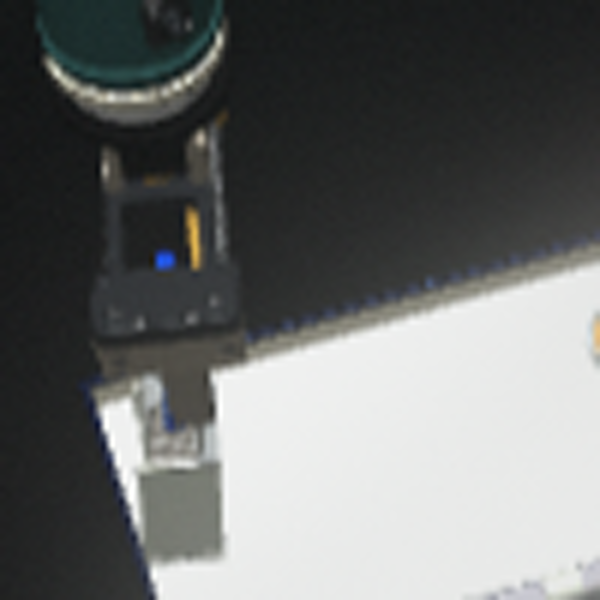

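```bash
python3 -c "
from h import *
s,R=tool();g=s['tcp_pos']+R[:,2]*.171
c=lambda x,y:(210+x/6,170+y/6)
q=sideangle(g,[c(220,458),c(222,558),c(138,468),c(150,560)]);print(q.round(3))
print([np.degrees(np.arctan2((q[i]-q[i+1])[1],(q[i]-q[i+1])[0])) for i in (0,2)],[np.linalg.norm(q[0]-q[1]),np.linalg.norm(q[0]-q[2])])"
```

```text
[[ 0.008 -0.085]
 [ 0.    -0.172]
 [-0.032 -0.085]
 [-0.035 -0.165]]
[np.float64(84.91005557425646), np.float64(87.33025076183277)] [np.float64(0.08721730353021277), np.float64(0.0396240643618181)]
```

Tilt is now about 86°. A little more push, then lower onto the floor so it self-aligns.

Call:
play_rows(increments="-0.4 0 0 0;-0.4 0 0 0;-0.2 0 0 0;0 0 0 0;0 0 0.2 0;0 0 0.2 0;0 0 0 0")

```text
time: 17.9
tcp_pos: [0.457, -0.2258, 0.3431]
tcp_rot: [2.415, 2.009, -0.0]
force: [-1.9, 1.5, 4.4]
width: 0.0832
```

```bash
python3 -c "
from h import *
go([.486,-.067,.025],-10.3)
crop(get_image('scene'),(210,170,310,270),6,'pics/s16.png')"
```

```text
grasp [ 0.457  -0.2259  0.1721] az -10.49 toolz [ 3.e-04 -3.e-04 -1.e+00] j [-0.13  0.35  0.64  2.03 -0.28  0.85  0.48] t 17.9 w 0.08321063727269207 F [-1.88  1.49  4.43]
shift cm [16.16 -0.05 14.7 ]
turn -0.003
```

View pics/s16.png

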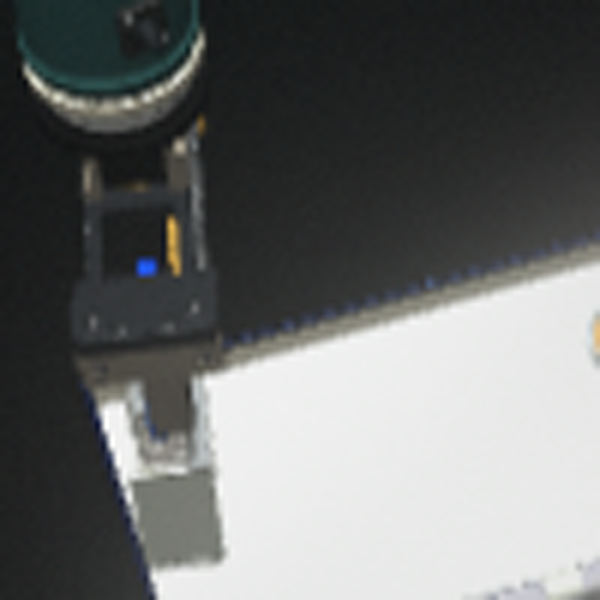

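The foot is pressed on the floor. Releasing and rising.

Call:
play_rows(increments="0 0 0 0;0 0 0 0;0 0 0 0;0 0 -1 0;0 0 -2 0;0 0 -3 0;0 0 -3 0;0 0 0 0;0 0 0 0;0 0 0 0", hand=0)

```text
time: 18.95
tcp_pos: [0.4566, -0.2252, 0.432]
tcp_rot: [-2.414, -2.008, 0.001]
force: [0.1, 0.6, -0.1]
width: 0.092
```

```bash
python3 -c "
from h import *
go([.457,-.2258,.154],-10.3)
crop(get_image('scene'),(190,130,310,270),5,'pics/s17.png');crop(get_image('top'),(300,100,480,240),4,'pics/t17.png')"
```

```text
grasp [ 0.4564 -0.2251  0.261 ] az -10.48 toolz [-1.3e-03  5.0e-04 -1.0e+00] j [-0.2   0.22  0.69  1.95 -0.16  1.03  0.38] t 18.95 w 0.09197476856659607 F [ 0.09  0.63 -0.1 ]
shift cm [-0.06  0.09 10.7 ]
turn -0.003
```

View pics/s17.png

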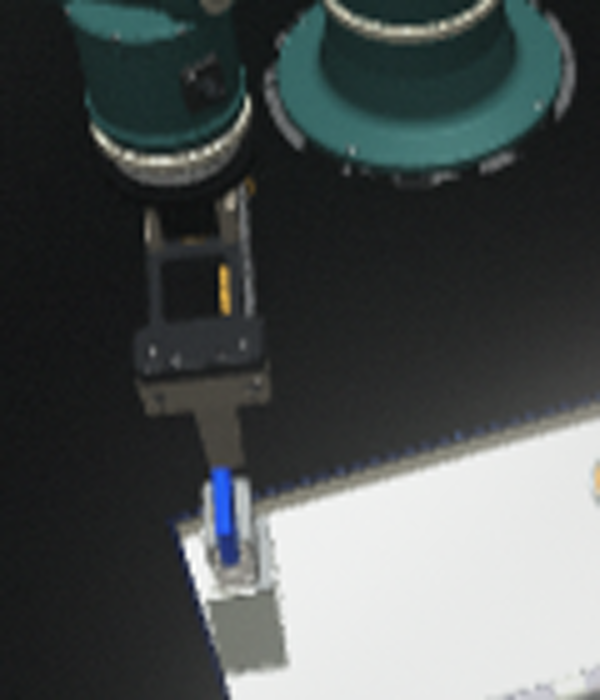

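View pics/t17.png

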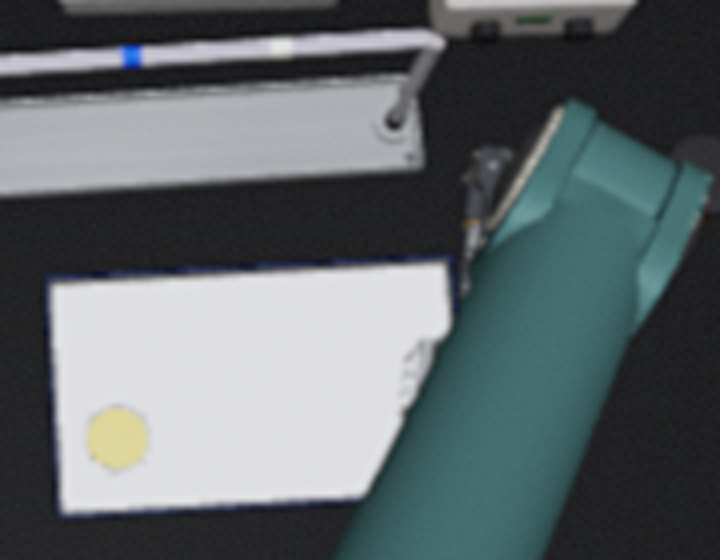

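The carrier stands upright. I'll move aside and turn the gripper 90° so both cameras can see the grip.

Call:
play_rows(increments="4 0 0 0;4 0 0 0;4 0 0 0;4 0 0 0;0 0 0 0.143;0 0 0 0.143;0 0 0 0.143;0 0 0 0.143;0 0 0 0.143;0 0 0 0.143")

```text
time: 20.05
tcp_pos: [0.4858, -0.0681, 0.4318]
tcp_rot: [3.035, 0.813, -0.003]
force: [0.2, 0.7, 0.1]
width: 0.0919
```

Call:
play_rows(increments="0 0 0 0.143;0 0 0 0.143;0 0 0 0.143;0 0 0 0.143;0 0 0 0.143;0 0 0 0")

```text
time: 20.65
tcp_pos: [0.4859, -0.0681, 0.4319]
tcp_rot: [3.127, -0.291, -0.002]
force: [-0.5, 0.5, -0.0]
width: 0.0919
```

```bash
python3 -c "
from h import *
go([.457,-.2258,.154],-100.3)
a=get_image('scene');b=get_image('top')
cv2.imwrite('pics/s18f.png',a[:,:,::-1]);cv2.imwrite('pics/t18f.png',b[:,:,::-1])
crop(a,(215,200,265,270),10,'pics/s18.png');crop(b,(380,150,440,210),10,'pics/t18.png')"
```

```text
grasp [ 0.4856 -0.0682  0.2609] az -100.65 toolz [-1.6e-03 -7.0e-04 -1.0e+00] j [-0.64  0.19  0.81  1.99 -0.16  1.02 -1.51] t 20.65 w 0.0919079208364946 F [-0.46  0.49 -0.02]
shift cm [ 0.12 16.01 10.71]
turn -0.006
```

View pics/s18.png

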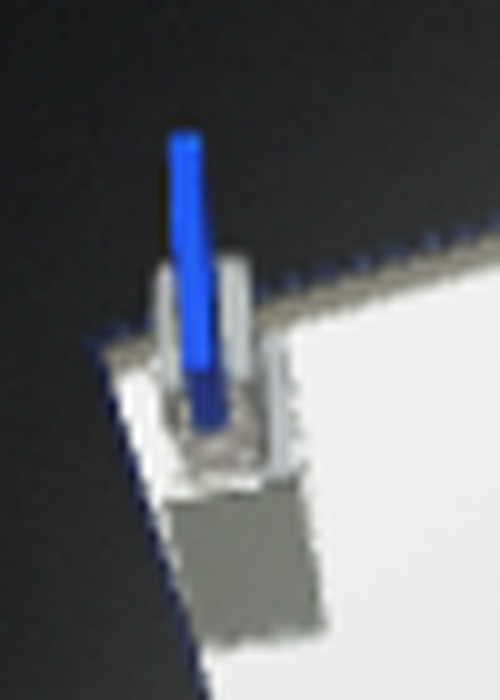

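View pics/t18.png

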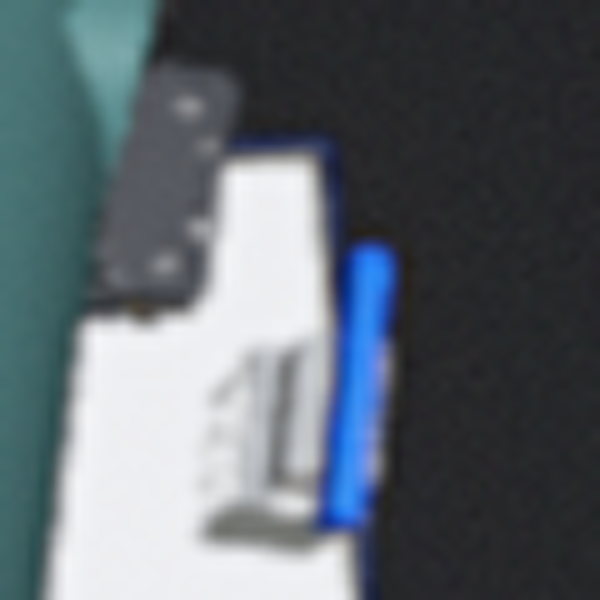

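The carrier stands on its foot with its mouth toward −y. Top-face ends of the plate: scene (233.5,213.2)/(234.8,236.8), top about (417.3,174.5)/(414.3,202.5).

```bash
python3 -c "
from h import *
a=cv2.imread('pics/s18f.png')[:,:,::-1];b=cv2.imread('pics/t18f.png')[:,:,::-1]
e1=plane('scene',(215+18.5,200+13.2),.1695);e2=plane('scene',(215+19.9,200+36.8),.1695)
f1=plane('top',(380+37.6,150+24.3),.1695);f2=plane('top',(380+34.9,150+52.5),.1695)
for p,q in ((e1,e2),(f1,f2)): print(p.round(4),q.round(4),((p+q)/2).round(4),np.linalg.norm(p-q).round(4),np.degrees(np.arctan2((q-p)[1],(q-p)[0])))
m1=(215+19.2,225.0);m2=(380+36.2,150+38.4)
print(tri(m1,m2))
# foot/body near side corners on +y side
mb=blue(b,(400,165,430,210));print(cv2.minAreaRect(np.argwhere(mb)[:,::-1].astype(np.float32)))
# body near-face top corners scene z=.087 bottom z=.003
for u,z in (((165,500),.087),((300,478),.087),((205,648),.003),((325,632),.003)): print(plane('scene',(215+u[0]/10,200+u[1]/10),z).round(4))
"
```

```text
[ 0.4168 -0.2266  0.1695] [ 0.4998 -0.2417  0.1695] [ 0.4583 -0.2342  0.1695] 0.0844 -10.294746710024798
[ 0.4958 -0.246   0.1695] [ 0.4097 -0.2325  0.1695] [ 0.4528 -0.2393  0.1695] 0.0871 171.04450390356084
(array([ 0.4541537 , -0.23700317,  0.16473708]), np.float64(0.006276404427289618))
((415.6788635253906, 183.5963134765625), (6.48187255859375, 37.01331329345703), 1.7357046604156494)
[ 0.4812 -0.2575  0.087 ]
[ 0.4863 -0.2186  0.087 ]
[ 0.4785 -0.2552  0.003 ]
[ 0.4847 -0.2193  0.003 ]
```

The scene view gives the plate centre at (0.458,-0.234), length 84.4 mm, and the body's near face agrees with it. The top view reads about 5 mm off in both x and y. I'll use (0.457,-0.2355) and take the plate with its height grip point at z≈0.160.

```bash
python3 -c "
from h import *
go([.457,-.2355,.160],-100.3)"
```

```text
grasp [ 0.4858 -0.0681  0.2612] az -100.42 toolz [-1.1e-03 -4.0e-04 -1.0e+00] j [-0.64  0.19  0.81  1.99 -0.16  1.02 -1.51] t 20.75 w 0.09174866302233643 F [-0.75 -1.23  0.02]
shift cm [ 0.21 16.98 10.13]
turn -0.002
```

Call:
play_rows(increments="0.2 4 0 0;0 4.5 0 0;0 4.5 0 0;0 3 0 0;0 1 0 0;0 0 2.5 0;0 0 2.5 0;0 0 2.5 0;0 0 0 0")

```text
time: 21.65
tcp_pos: [0.4562, -0.2339, 0.3548]
tcp_rot: [-3.127, 0.286, 0.01]
force: [-0.4, 0.0, -0.3]
width: 0.0921
```

```bash
python3 -c "
from h import *
go([.457,-.2355,.160],-100.3)
crop(get_image('scene'),(190,150,290,270),6,'pics/s19.png')"
```

```text
grasp [ 0.4551 -0.2335  0.1838] az -100.45 toolz [-0.0062  0.0021 -1.    ] j [-0.26  0.37  0.82  2.02 -0.35  0.9  -1.  ] t 21.65 w 0.09213070285644567 F [-0.41  0.02 -0.28]
shift cm [0.24 0.16 2.38]
turn -0.003
```

View pics/s19.png

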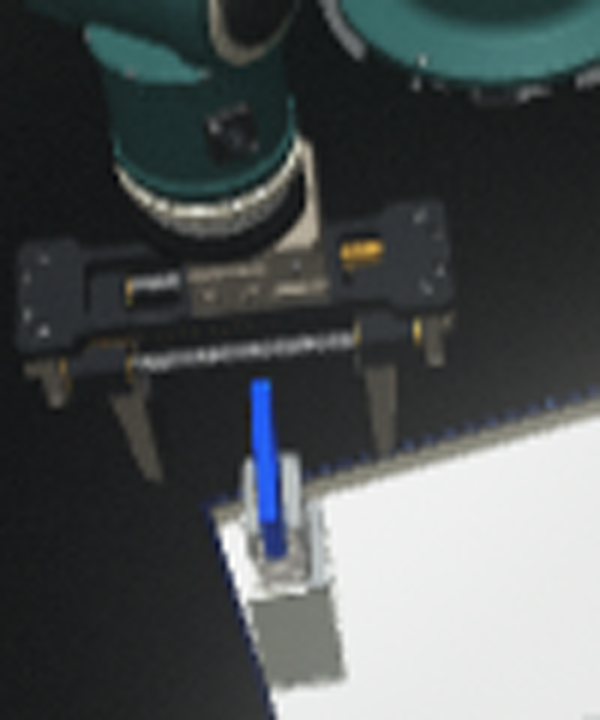

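The fingers straddle the plate. Lowering and gripping.

Call:
play_rows(increments="0.2 0.1 1 0;0 0 1 0;0 0 0.35 0;0 0 0 0;0 0 0 0")

```text
time: 22.2
tcp_pos: [0.4585, -0.2371, 0.3344]
tcp_rot: [3.128, -0.291, 0.001]
force: [-0.4, 0.1, 0.0]
width: 0.0917
```

Call:
play_rows(increments="0 0 0 0;0 0 0 0;0 0 0 0;0 0 0 0;0 0 0 0;0 0 0 0;0 0 0 0;0 0 0 0", hand=1)

```text
time: 23.0
tcp_pos: [0.4584, -0.237, 0.3342]
tcp_rot: [-3.128, 0.291, 0.0]
force: [0.7, -0.5, -0.0]
width: 0.0301
```

```bash
python3 -c "
from h import *
go([.457,-.2355,.160],-100.3)
a=get_image('scene');crop(a,(190,150,290,270),6,'pics/s20.png')"
```

```text
grasp [ 0.4584 -0.237   0.1632] az -100.62 toolz [-1.e-04  0.e+00 -1.e+00] j [-0.23  0.41  0.8   2.03 -0.39  0.85 -0.97] t 23.0 w 0.030139351719319186 F [ 0.67 -0.46 -0.01]
shift cm [-0.17 -0.12  0.32]
turn -0.006
```

View pics/s20.png

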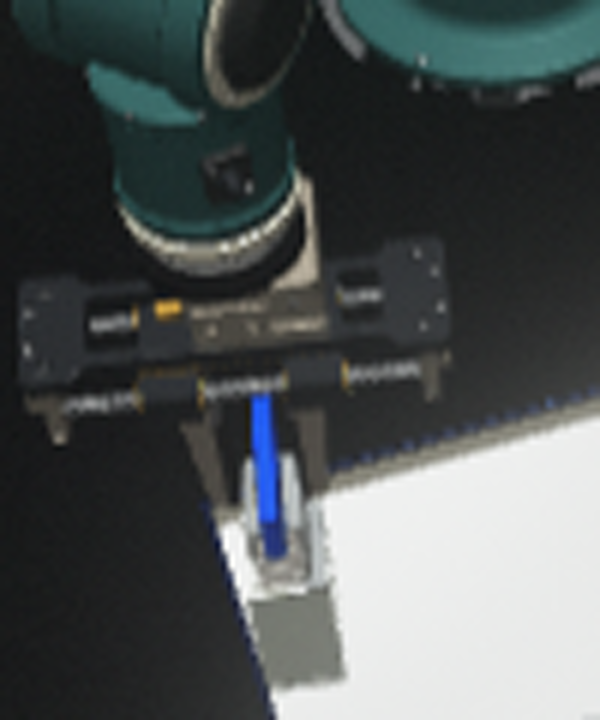

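Still closing (30 mm). Continue.

Call:
play_rows(increments="0 0 0 0;0 0 0 0;0 0 0 0;0 0 0 0;0 0 0 0")

```text
time: 23.55
tcp_pos: [0.4585, -0.2369, 0.3342]
tcp_rot: [-3.128, 0.29, -0.0]
force: [0.1, 1.2, -0.3]
width: 0.0098
```

```bash
python3 -c "
from h import *
go([.457,-.2355,.160],-100.3)
a=get_image('scene');crop(a,(190,150,290,270),6,'pics/s21.png')"
```

```text
grasp [ 0.4585 -0.2368  0.1632] az -100.61 toolz [ 0.e+00  2.e-04 -1.e+00] j [-0.23  0.41  0.8   2.03 -0.39  0.85 -0.97] t 23.55 w 0.009786215993821073 F [ 0.1   1.2  -0.31]
shift cm [-0.17 -0.1   0.32]
turn -0.005
```

View pics/s21.png

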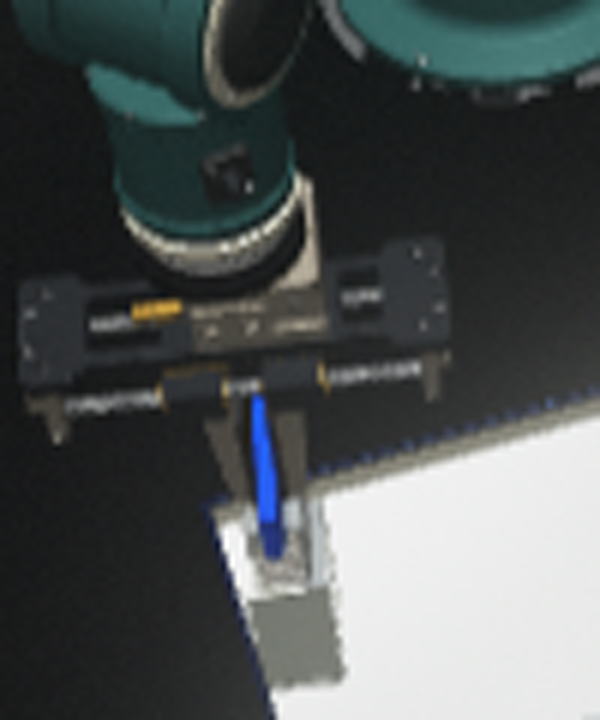

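Gripped (9.8 mm). Now the rail's direction, from both views.

```bash
python3 -c "
from h import *
a=cv2.imread('pics/s18f.png')[:,:,::-1];b=cv2.imread('pics/t18f.png')[:,:,::-1]
crop(a,(250,210,450,300),4,'pics/r_s.png');crop(b,(235,95,415,155),4,'pics/r_t.png')
# rail centre: bright pixels per column
for n,im,cols,y0 in (('scene',a,list(range(275,340,6))+list(range(350,375,5))+[413,420],lambda c:278-(c-268)*.325),('top',b,list(range(252,262,4))+list(range(300,328,5))+list(range(338,400,6)),lambda c:119.5-(c-240)*.055)):
  g=cv2.cvtColor(im,cv2.COLOR_RGB2GRAY).astype(float);P=[]
  for c in cols:
    y=int(round(y0(c)));w=g[y-5:y+6,c];w=np.clip(w-120,0,None)
    if w.sum()>50: P.append(plane(n,(c,(w*np.arange(y-5,y+6)).sum()/w.sum()),.215))
  P=np.array(P);k=np.polyfit(P[:,1],P[:,0],1);r=P[:,0]-np.polyval(k,P[:,1]);print(n,len(P),k,'x at blue',np.polyval(k,.009),'res',r.std().round(4),'yaw of rail y deg',np.degrees(np.arctan(-k[0])))
"
```

```text
scene 18 [-0.01859855  0.67438881] x at blue 0.6742214220869418 res 0.0019 yaw of rail y deg 1.0654958317626029
top 20 [-0.04061826  0.67816178] x at blue 0.6777962130193368 res 0.0002 yaw of rail y deg 2.3259760597632964
```

View pics/r_s.png

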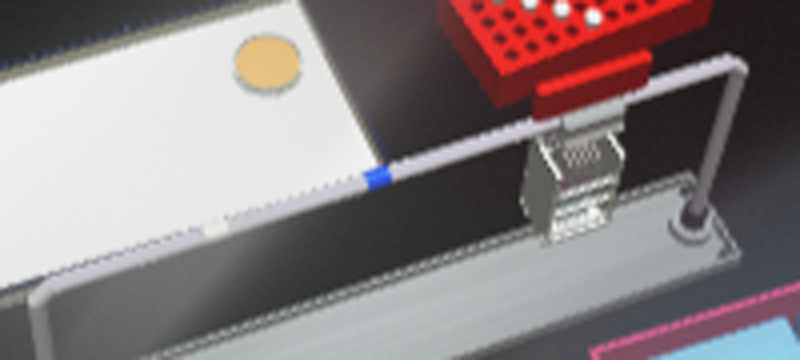

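View pics/r_t.png

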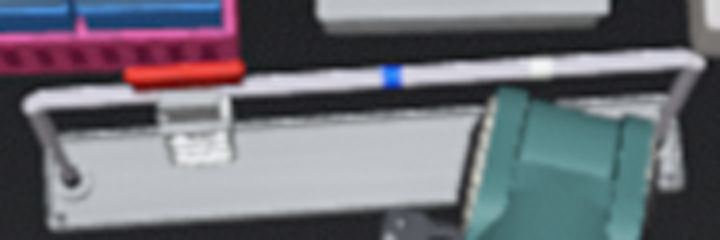

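```bash
python3 -c "
from h import *
A,ea=tri((260,283.5),(408.2,110.3));B,eb=tri((433.7,226.5),(243.7,119.5));print(A,ea,B,eb,np.degrees(np.arctan2(*-(B-A)[:2]*[1,-1])),np.linalg.norm(A-B))
P=[plane('scene',(c),.215) for c in ((250+400/4,210+170/4),(250+460/4,210+151/4),(250+520/4,210+132/4),(250+680/4,210+82/4))];print(np.round(P,4), [ .6782-.0406*p[1] for p in P])
print('hung grip', tri((250+592/4,210+85/4),(235+185/4,95+75/4)))
for n in ('scene','top'): print(proj(n,[.6778,.009,.215]))
"
```

```text
[ 0.68644037 -0.2194796   0.20623082] 0.005311087985162233 [0.66953157 0.27355375 0.209174  ] 0.0019243962612126787 1.9642141847796335 0.49333199128284866
[[0.6788 0.0262 0.215 ]
 [0.6776 0.0688 0.215 ]
 [0.6763 0.112  0.215 ]
 [0.6735 0.2302 0.215 ]] [np.float64(0.6771348168955404), np.float64(0.6754082773611825), np.float64(0.6736548110554089), np.float64(0.6688526675422527)]
hung grip (array([0.67303413, 0.15935889, 0.24150908]), np.float64(0.004139610390769108))
[343.64535996 253.98949324]
[331.75167329 113.78257332]
```

The scene view gives the rail yaw as about 1.7° and the top view 2.3°, so I'll use 2.0°. Near y=−0.105 the rail lies at x≈0.682. Lift the carrier and turn its mouth to +x.

Call:
play_rows(increments="0 0 -1 0;0 0 -2.5 0;0 0 -3 0;0 0 -3 0;0 0 -1.9 0;0 0 0 -0.1;0 0 0 -0.14;0 0 0 -0.14;0 0 0 -0.14;0 0 0 -0.14")

```text
time: 24.6
tcp_pos: [0.458, -0.2372, 0.4486]
tcp_rot: [3.052, 0.747, -0.0]
force: [-0.0, 0.6, -3.0]
width: 0.0097
```

Call:
play_rows(increments="0 0 0 -0.14;0 0 0 -0.14;0 0 0 -0.14;0 0 0 -0.14;0 0 0 -0.14;0 0 0 -0.14;0 0 0 -0.14;0 0 0 -0.1;0 0 0 -0.05;0 0 0 0")

```text
time: 25.6
tcp_pos: [0.4581, -0.2373, 0.4485]
tcp_rot: [2.184, 2.258, -0.0]
force: [0.3, -0.4, -2.3]
width: 0.0102
```

```bash
python3 -c "
from h import *
go([.56,-.105,.2776],2)
a=get_image('scene');crop(a,(190,130,310,270),5,'pics/s22.png')"
```

```text
grasp [ 0.4581 -0.2373  0.2775] az 1.91 toolz [-1.e-04 -3.e-04 -1.e+00] j [-0.11  0.2   0.6   1.91 -0.13  1.07  0.58] t 25.6 w 0.01021502831982977 F [ 0.31 -0.41 -2.31]
shift cm [ 1.288e+01  1.063e+01 -1.000e-02]
turn -0.002
```

View pics/s22.png

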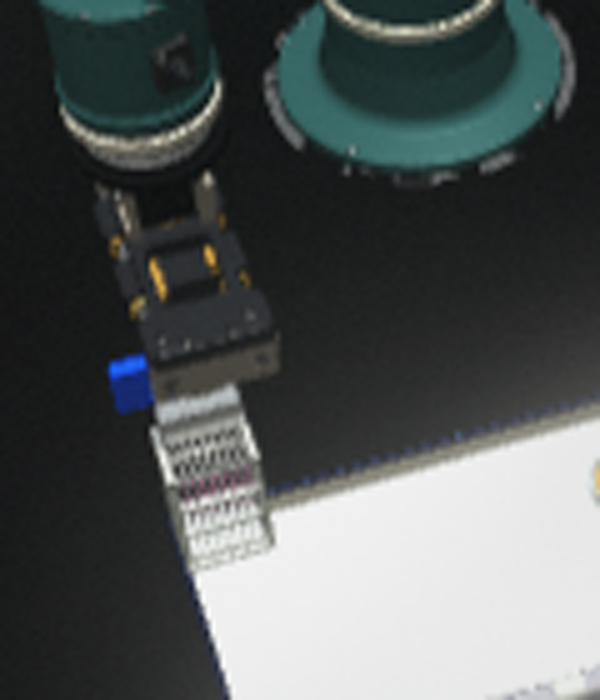

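The slide front and mouth now face +x (toward the rail). Moving to the pre-hook point.

Call:
play_rows(increments="2 1.5 0 0;3 2.5 0 0;3 2.5 0 0;2.5 2.2 0 0;1.6 1.4 0 0;0.8 0.5 0 0;0 0 0 0;0 0 0 0")

```text
time: 26.45
tcp_pos: [0.5592, -0.106, 0.4482]
tcp_rot: [2.186, 2.256, -0.002]
force: [0.1, -0.4, -2.6]
width: 0.0103
```

```bash
python3 -c "
from h import *
go([.682,-.105,.2776],2)
a=get_image('scene');crop(a,(220,150,360,290),5,'pics/s23.png');b=get_image('top');crop(b,(320,60,440,180),6,'pics/t23.png')"
```

```text
grasp [ 0.5591 -0.1062  0.2772] az 1.81 toolz [-7.e-04 -8.e-04 -1.e+00] j [-0.29  0.3   0.51  1.79 -0.16  1.1   0.31] t 26.45 w 0.01032218796867069 F [ 0.13 -0.4  -2.56]
shift cm [-0.27 12.29 -0.05]
turn -0.003
```

View pics/s23.png

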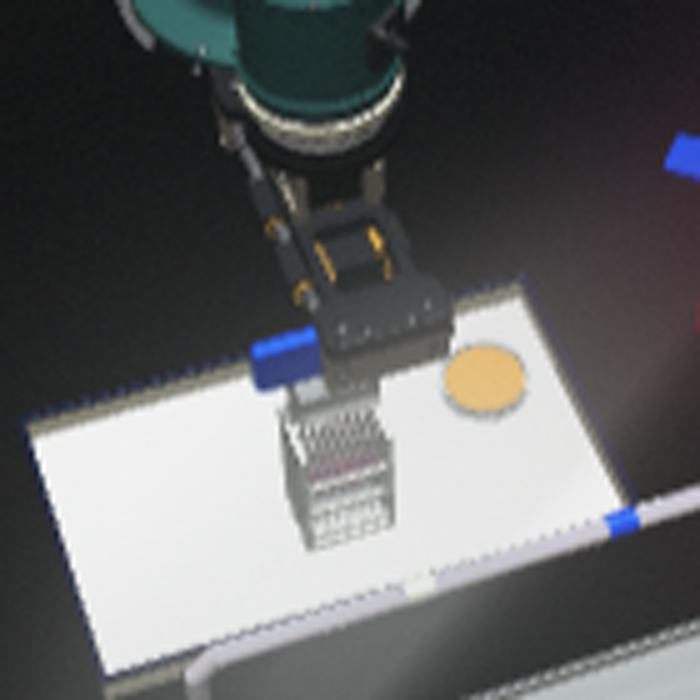

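View pics/t23.png

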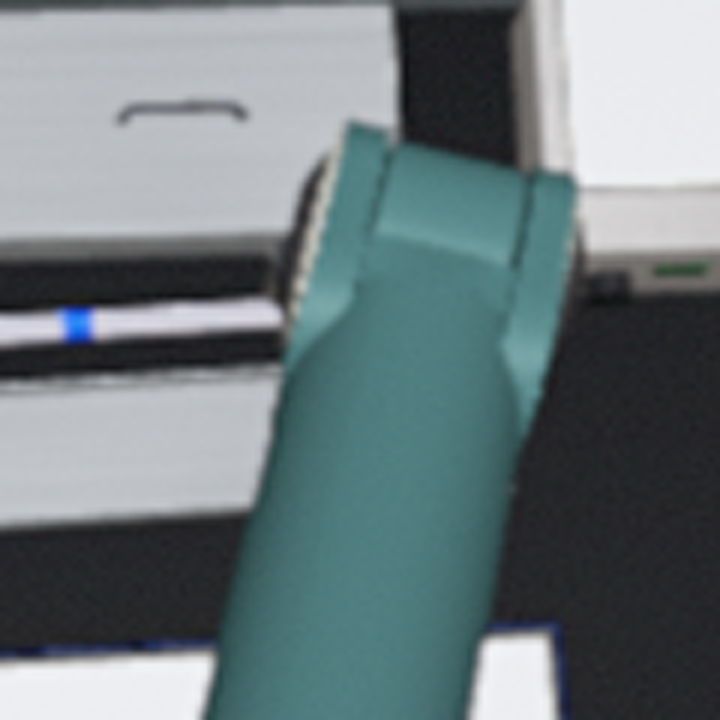

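```bash
python3 -c "
from h import *
s,R=tool();g=s['tcp_pos']+R[:,2]*.171
n=R[:,1]
def pl(x,y,off):
    o,d=ray('scene',(220+x/5,150+y/5));t=((g+off*n-o)@n)/(d@n);p=o+d*t-g;return np.array([p@R[:,0],p@n,p[2]]).round(4)
print('plate front TL,BL',pl(254,357,.005),pl(261,391,.005))
print('body front corners TL?,TR,BL,BR',pl(287,448,.02),pl(392,434,.02),pl(312,550,.02),pl(394,527,.02))
print('lip bottom', pl(335,405,.015),pl(300,408,.015))
"
```

```text
plate front TL,BL [-0.0438  0.005   0.0037] [-0.042   0.005  -0.0259]
body front corners TL?,TR,BL,BR [-0.0346  0.02   -0.0606] [ 0.0237  0.02   -0.0763] [-0.0256  0.02   -0.1626] [ 0.023   0.02   -0.1651]
lip bottom [-0.0055  0.015  -0.0427] [-0.0245  0.015  -0.0363]
```

```bash
python3 -c "
import cv2
a=cv2.imread('pics/s23.png')[300:580,220:480];cv2.imwrite('pics/s23z.png',cv2.resize(a,None,fx=2.1,fy=2.1))"
```

```text
(no output)
```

View pics/s23z.png

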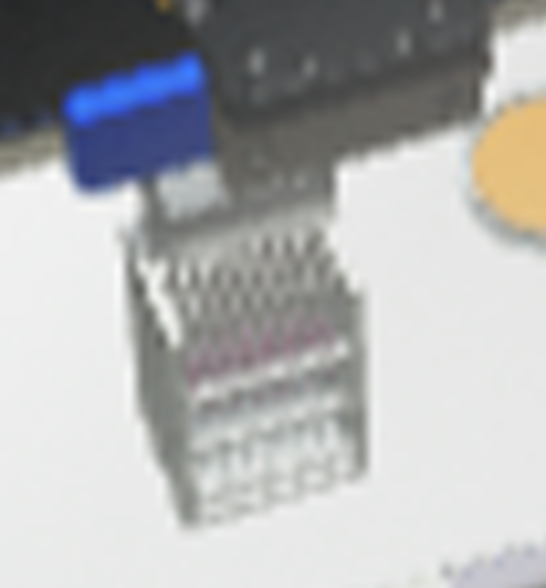

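The grip geometry matches what I expected: plate bottom −26 mm, foot −162 mm, centred within 1.5 mm. I'll advance to the rail, slowing near the lip.

Call:
play_rows(increments="0 1.5 0 0;0 2.5 0 0;0 2.5 0 0;0 1.5 0 0;0 0.7 0 0;0 0 0 0")

```text
time: 27.15
tcp_pos: [0.647, -0.1024, 0.4479]
tcp_rot: [2.185, 2.257, -0.001]
force: [-0.8, 0.2, -2.1]
width: 0.0098
```

```bash
python3 -c "
from h import *
go([.682,-.105,.2776],2)
a=get_image('scene');crop(a,(220,170,360,290),5,'pics/s24.png')"
```

```text
grasp [ 0.6469 -0.1025  0.2769] az 1.87 toolz [-4.e-04 -5.e-04 -1.e+00] j [-0.25  0.46  0.5   1.57 -0.23  1.17  0.33] t 27.15 w 0.009767902365324368 F [-0.83  0.16 -2.06]
shift cm [-0.37  3.5  -0.07]
turn -0.002
```

View pics/s24.png

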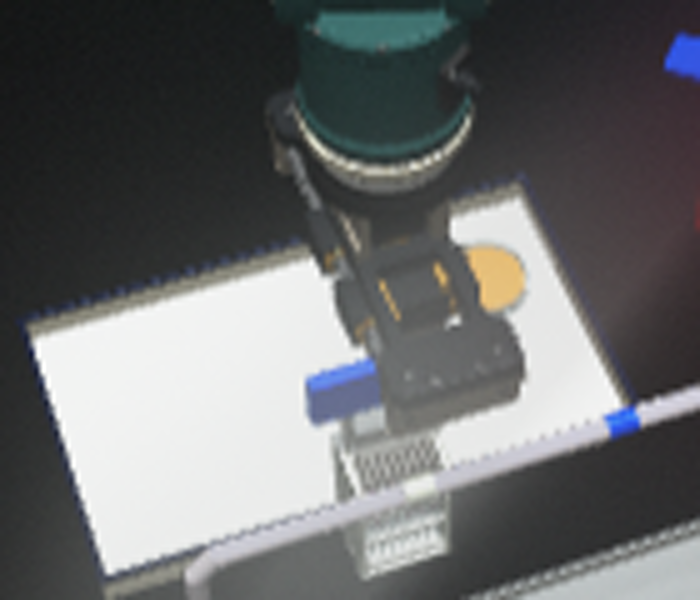

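Aligned just short of the rail, with the white band in front. Entering slowly.

Call:
play_rows(increments="0 0.6 0 0;0 0.6 0 0;0 0.6 0 0;0 0.6 0 0;0 0.5 0 0;0 0.4 0 0;0 0.2 0 0;0 0 0 0")

```text
time: 28.0
tcp_pos: [0.6822, -0.1003, 0.448]
tcp_rot: [-2.183, -2.259, 0.0]
force: [-0.5, 0.1, -2.6]
width: 0.0098
```

```bash
python3 -c "
from h import *
go([.682,-.105,.2776],2)
a=get_image('scene');crop(a,(250,190,350,290),6,'pics/s25.png')"
```

```text
grasp [ 0.6821 -0.1003  0.277 ] az 1.95 toolz [-1.e-04 -1.e-04 -1.e+00] j [-0.23  0.53  0.49  1.48 -0.26  1.2   0.33] t 28.0 w 0.009786305009654134 F [-0.48  0.06 -2.64]
shift cm [-0.47 -0.03 -0.06]
turn -0.001
```

View pics/s25.png

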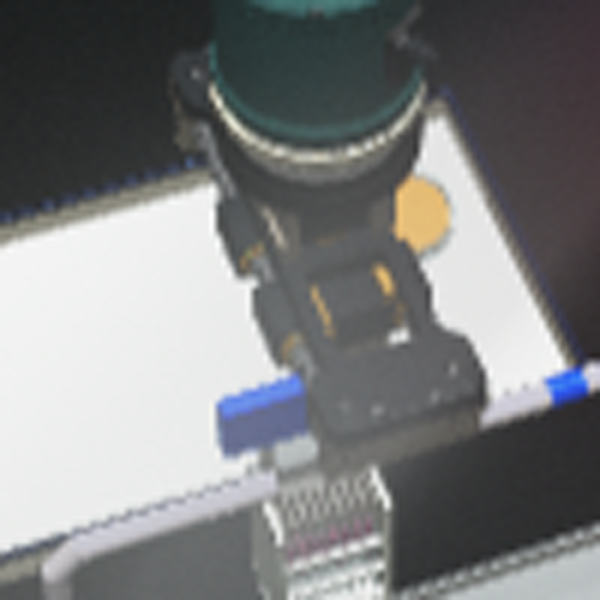

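The lip is now in front of the rail with no contact force. Lowering onto it.

Call:
play_rows(increments="0 0 0.4 0;0 0 0.4 0;0 0 0.4 0;0 0 0.3 0;0 0 0 0")

```text
time: 28.55
tcp_pos: [0.6818, -0.1002, 0.4325]
tcp_rot: [-2.183, -2.258, 0.001]
force: [0.4, -0.5, -2.0]
width: 0.0096
```

Call:
play_rows(increments="0 0 0.3 0;0 0 0.3 0;0 0 0.2 0;0 0 0 0")

```text
time: 28.95
tcp_pos: [0.6819, -0.1003, 0.4247]
tcp_rot: [-2.183, -2.258, 0.001]
force: [-0.3, 0.1, -2.4]
width: 0.0095
```

```bash
python3 -c "
from h import *
go([.682,-.105,.2516],2)
a=get_image('scene');crop(a,(250,190,350,290),6,'pics/s26.png')"
```

```text
grasp [ 0.6818 -0.1003  0.2537] az 1.94 toolz [-7.e-04  1.e-04 -1.e+00] j [-0.23  0.54  0.48  1.5  -0.27  1.16  0.34] t 28.95 w 0.009474829471739332 F [-0.35  0.05 -2.42]
shift cm [-0.47  0.01  0.21]
turn -0.001
```

View pics/s26.png

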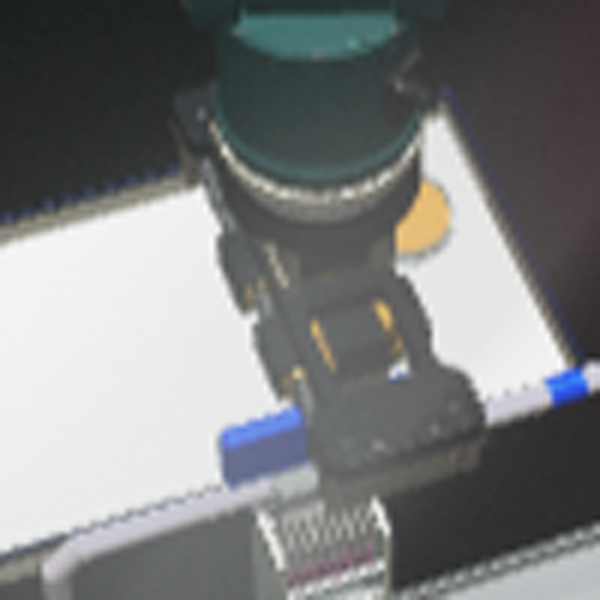

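Still free, with no lateral force. I'll lower by small steps until contact.

Call:
play_rows(increments="0 0 0.1 0;0 0 0.1 0;0 0 0 0")

```text
time: 29.3
tcp_pos: [0.6819, -0.1003, 0.4231]
tcp_rot: [-2.183, -2.259, 0.0]
force: [-0.4, -0.4, -2.4]
width: 0.0098
```

Call:
play_rows(increments="0 0 0.1 0;0 0 0.1 0;0 0 0 0")

```text
time: 29.6
tcp_pos: [0.6822, -0.1004, 0.4226]
tcp_rot: [2.182, 2.258, 0.002]
force: [-0.4, -0.8, 4.8]
width: 0.0095
```

Contact at TCP z=0.4226, as predicted, so it's seated. Dwell, ease the pressure by 0.5 mm, and slide toward the blue band.

Call:
play_rows(increments="0 0 0 0;0 0 0 0;0 0 -0.05 0;0 0 0 0;0.5 0 0 0;1 0 0 0")

```text
time: 30.2
tcp_pos: [0.6816, -0.0873, 0.4226]
tcp_rot: [2.184, 2.253, -0.001]
force: [2.6, -3.5, 6.1]
width: 0.0096
```

Call:
play_rows(increments="1.2 0 0 0;1.2 0 0 0;1.2 0 0 0;1.2 0 0 0;1.2 0 0 0;1.2 0 0 0;0.8 0 0 0;0.4 0 0 0;0 0 0 0")

```text
time: 31.1
tcp_pos: [0.6786, -0.0011, 0.4225]
tcp_rot: [2.182, 2.258, -0.0]
force: [-1.1, -1.6, 6.7]
width: 0.0101
```

```bash
python3 -c "
from h import *
go([.678,.009,.2516],2)
a=get_image('scene');crop(a,(290,160,410,280),6,'pics/s27.png')"
```

```text
grasp [ 0.6787 -0.0012  0.2515] az 1.97 toolz [ 8.e-04 -1.e-03 -1.e+00] j [-0.37  0.52  0.47  1.53 -0.25  1.14  0.18] t 31.1 w 0.010100620471452828 F [-1.09 -1.57  6.66]
shift cm [ 1.03 -0.04 -0.01]
turn -0.0
```

View pics/s27.png

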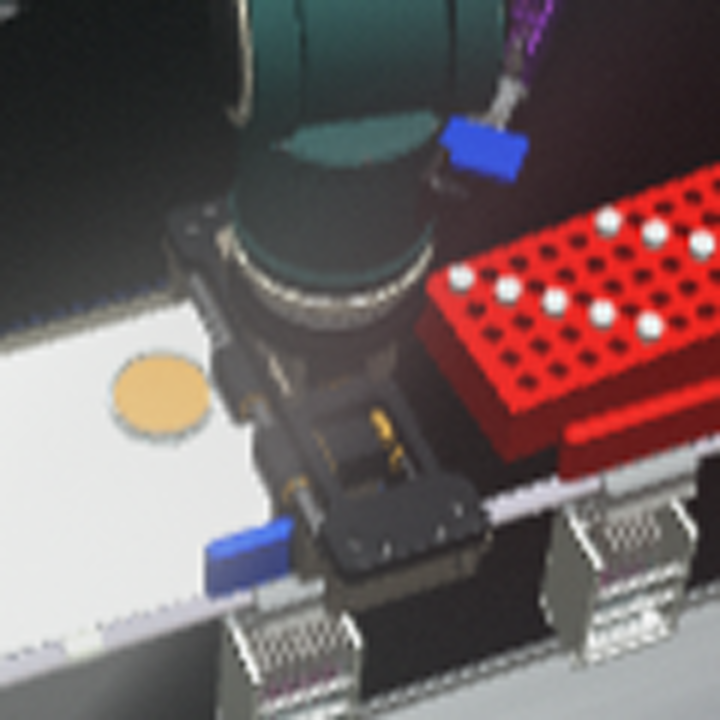

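Call:
play_rows(increments="0.4 0 0 0;0.4 0 0 0;0.3 0 0 0;0 0 0 0;0 0 0 0")

```text
time: 31.65
tcp_pos: [0.6782, 0.0091, 0.4225]
tcp_rot: [2.183, 2.257, -0.001]
force: [-0.9, -3.3, 6.8]
width: 0.0097
```

```bash
python3 -c "
from h import *
go([.678,.009,.2516],2)
a=get_image('scene');crop(a,(290,180,410,280),6,'pics/s28.png')"
```

```text
grasp [0.6783 0.0088 0.2515] az 1.92 toolz [ 8.0e-04 -1.5e-03 -1.0e+00] j [-0.39  0.52  0.47  1.53 -0.25  1.14  0.17] t 31.65 w 0.009686535472657251 F [-0.91 -3.29  6.82]
shift cm [ 0.02 -0.03 -0.01]
turn -0.001
```

View pics/s28.png

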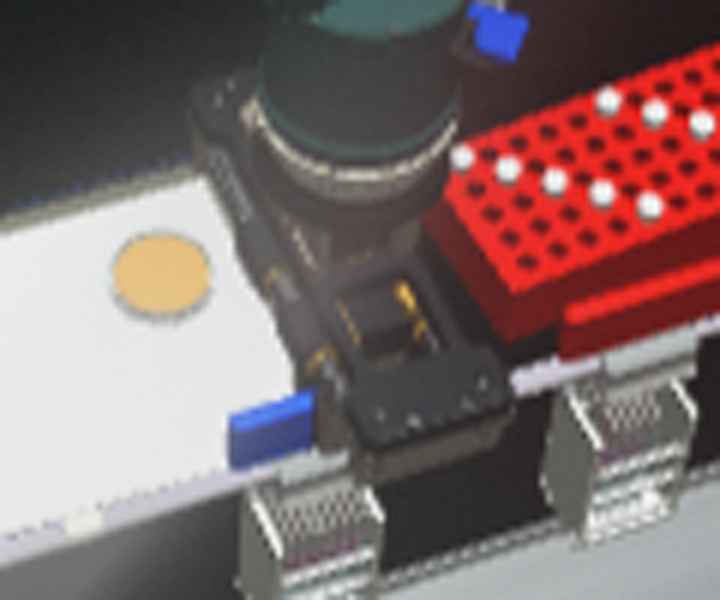

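```bash
python3 -c "
from h import *
s,R=tool();g=s['tcp_pos']+R[:,2]*.171
n=R[:,1]
def pl(x,y,off):
    o,d=ray('scene',(290+x/6,180+y/6));t=((g+off*n-o)@n)/(d@n);p=o+d*t;q=p-g;return p.round(4),np.array([q@R[:,0],q[2]]).round(4)
print('plate TL,BL',pl(231,420,.005),pl(232,470,.005))
print('body top TL TR', pl(383,515,.02))
"
```

```text
plate TL,BL (array([ 0.6848, -0.0365,  0.2643]), array([-0.0455,  0.0128])) (array([ 0.6848, -0.035 ,  0.2263]), array([-0.044 , -0.0252]))
body top TL TR (array([0.6976, 0.032 , 0.1765]), array([ 0.0226, -0.075 ]))
```

In the scene camera's frame the carrier's middle is at y≈0.006, and the band is at ≈0.0100. Nudge +3 mm, then release and back off upward.

Call:
play_rows(increments="0.15 0 0 0;0.15 0 0 0;0 0 0 0;0 0 -0.1 0;0 0 0 0")

```text
time: 32.2
tcp_pos: [0.6781, 0.0129, 0.4226]
tcp_rot: [2.183, 2.259, -0.0]
force: [0.4, -1.2, 3.8]
width: 0.0096
```

Call:
play_rows(increments="0 0 0 0;0 0 0 0;0 0 0 0;0 0 0 0;0 0 0 0;0 0 0 0", hand=0.6)

```text
time: 32.8
tcp_pos: [0.6781, 0.0127, 0.4226]
tcp_rot: [-2.183, -2.259, 0.0]
force: [-0.5, 0.9, -0.1]
width: 0.0367
```

```bash
python3 -c "
from h import *
go(None)
a=get_image('scene');crop(a,(290,180,410,280),6,'pics/s29.png')"
```

```text
grasp [0.6781 0.0127 0.2516] az 1.95 toolz [-2.e-04  1.e-04 -1.e+00] j [-0.39  0.52  0.47  1.53 -0.25  1.14  0.16] t 32.8 w 0.03671334855600934 F [-0.52  0.87 -0.13]
```

View pics/s29.png

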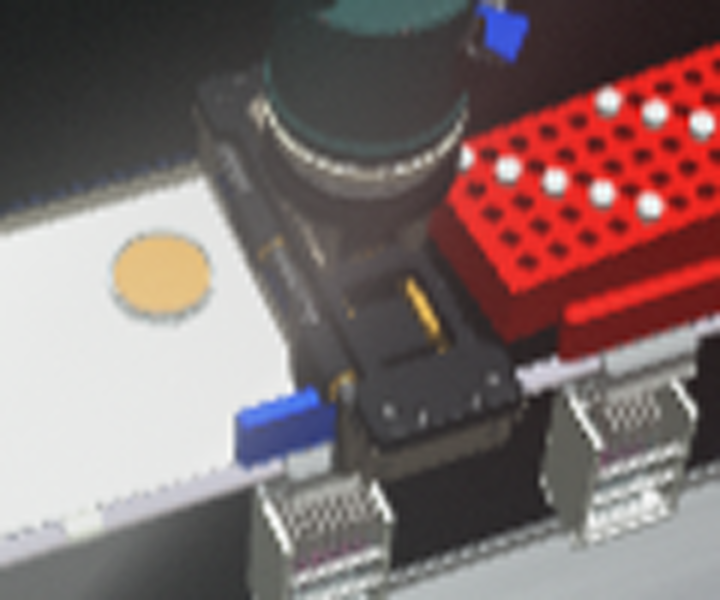

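Released, and it hangs. Rise straight up, then retreat to clear the view.

Call:
play_rows(increments="0 0 -0.5 0;0 0 -1 0;0 0 -2 0;0 0 -3 0;0 0 -3 0;0 0 -2 0;0 -3 0 0;0 -4 0 0;0 -4 0 0;0 -4 0 0")

```text
time: 33.85
tcp_pos: [0.5267, 0.0072, 0.5385]
tcp_rot: [2.183, 2.258, 0.002]
force: [0.1, -0.3, 1.6]
width: 0.037
```

Call:
play_rows(increments="0 -4 0 0;-4 -3 0 0;-4 -3 0 0;-4 0 0 0;-4 0 0 0;-4 0 0 0;-4 0 0 0;0 0 0 0;0 0 0 0")

```text
time: 34.75
tcp_pos: [0.4361, -0.2364, 0.5383]
tcp_rot: [2.186, 2.256, 0.001]
force: [-0.1, -0.1, 0.2]
width: 0.0367
```

```bash
python3 -c "
from h import *
go(None)
a=get_image('scene');b=get_image('top')
cv2.imwrite('pics/s30f.png',a[:,:,::-1]);cv2.imwrite('pics/t30f.png',b[:,:,::-1])
crop(a,(300,180,440,290),5,'pics/s30.png');crop(b,(235,80,415,180),4,'pics/t30.png')"
```

```text
grasp [ 0.4362 -0.2364  0.3673] az 1.81 toolz [ 7.e-04  1.e-04 -1.e+00] j [-0.28  0.07  0.77  1.84 -0.05  1.25  0.53] t 34.75 w 0.036691256562108976 F [-0.13 -0.09  0.2 ]
```

View pics/s30.png

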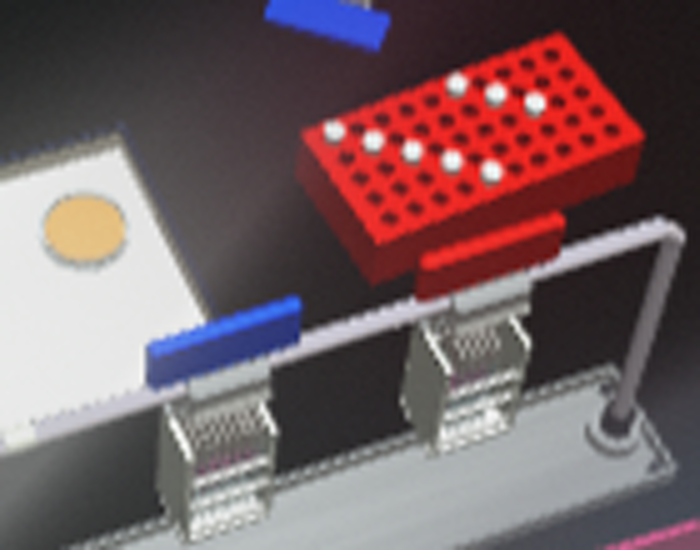

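View pics/t30.png

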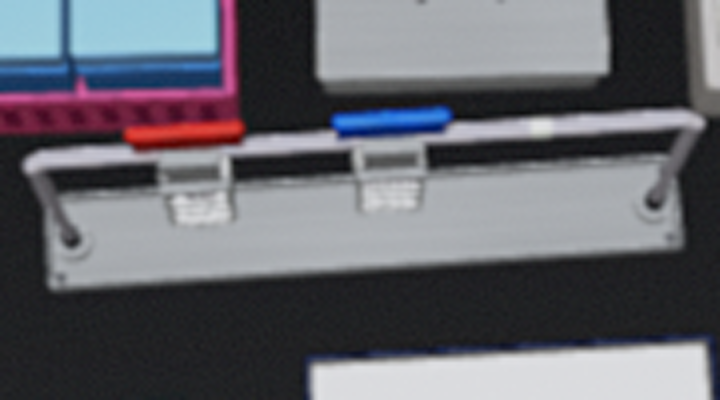

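The top view puts the plate's centre column at crop x≈391, the same as the band's in the earlier identical crop. Numeric check:

```bash
python3 -c "
from h import *
a=cv2.imread('pics/s30f.png')[:,:,::-1];b=cv2.imread('pics/t30f.png')[:,:,::-1]
def cen(im,r):
    m=blue(im,r);n,l,s,c=cv2.connectedComponentsWithStats(m);k=1+np.argmax(s[1:,4]);return c[k],s[k]
cs,ss=cen(a,(320,230,365,262));ct,st=cen(b,(312,100,352,118));print(cs,ss,ct,st)
print('carrier grip',tri(cs,ct))
print('blue',tri((344.34,254.10),(332.36,113.79)),'z-height of grip expect .2409')
# scene: front face ends mid-height
print(plane('scene',(300+148/5,180+387/5),.224),plane('scene',(300+299/5,180+338/5),.224))
# verticality: body
for u in ((165,410),(188,540),(272,385),(275,515)): print(proj('scene',[.7,.03,.1])[0:0],u)
# hung carrier, dish same pixels vs start
i0=cv2.imread('pics/scene0.png')[:,:,::-1].astype(int)
d=np.abs(i0-a.astype(int)).sum(2)>90
n,l,s,c=cv2.connectedComponentsWithStats(d.astype(np.uint8));print([x.tolist() for x in s[1:] if x[4]>25])
"
```

```text
[347.46606335 246.2760181 ] [330 239  31  16 221] [332.51282051 109.69230769] [317 106  32   8 195]
carrier grip (array([0.67918257, 0.01190197, 0.24977621]), np.float64(0.009496978278181691))
blue (array([0.67829636, 0.00884324, 0.21509134]), np.float64(0.0035109622023073456)) z-height of grip expect .2409
[ 0.68148279 -0.03120893  0.224     ] [0.67832267 0.053097   0.224     ]
[] (165, 410)
[] (188, 540)
[] (272, 385)
[] (275, 515)
[[174, 0, 62, 129, 4328], [284, 0, 35, 31, 270], [320, 0, 11, 5, 34], [440, 0, 68, 110, 2664], [239, 4, 36, 42, 742], [312, 8, 14, 11, 83], [254, 46, 23, 27, 173], [273, 51, 24, 23, 192], [243, 66, 40, 36, 327], [287, 69, 7, 29, 159], [259, 91, 21, 10, 63], [279, 91, 8, 7, 26], [222, 130, 5, 12, 43], [203, 133, 8, 21, 77], [212, 148, 10, 7, 29], [213, 166, 27, 18, 217], [247, 235, 57, 29, 1007], [329, 239, 31, 50, 873]]
```

The middle is within about 1–3 mm of the band (limit 10 mm), it hangs the same way as its neighbour, and the picture difference shows nothing else changed. Handing in.

```bash
python3 -c "
from station import *
job_done();print(state()['time'])"
```

```text
the job is handed in; nothing more can be done
the job is handed in; nothing more can be done
```

The blue-grip carrier now hangs by its hook on the drain rail, centred on the blue band, and the job was handed in just under 35 s into the 72 s allowed.

**What I did**
- **Standing it up:** I gripped the plate at its outer end, so it could pivot in the pads. Quick jerks and a push against the tray's right wall then brought it upright. I let go and it stood on its foot by itself.
- **Hooking and sliding:** I took it by the blue grip, turned its mouth to the rail and hooked it on about 110 mm from the band. I then slid it to the band, released it and backed off.

**Last checks**
- **Centring:** the scene view puts the carrier's middle within about 1 mm of the band and the top view agrees. The rougher two-view estimate says 3 mm; the limit is 10 mm.
- **Seating:** the hook touched the rail at the height I had worked out. It hangs like its neighbour and stayed put after release.
- **Rest of the bench:** comparing the scene picture with the one from the start showed no change in the red-grip carrier, the dish or the other things.

**What failed or disagreed**
- My first grip, on the middle of the plate, held the carrier level instead of letting it pivot. Loosening the grip did not help, so I put it down and re-gripped it.
- The two cameras disagreed by about 5 mm in x and y on the standing grip and by about 0.6° on the rail's direction.
- The final two-view fix was loose: its rays missed each other by 9 mm and it put the grip about 9 mm too high.

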